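Index and pin the rotary chassis stand

TASK

Turn the rotary chassis stand by pushing the side of its index arm with the closed fingers until the arm comes up against the steel stop post; do not ram it, but press it firmly home (about 10 N, always under 24 N) and keep pressing for a second. Then take the lock pin from its wooden holder and put it, upright and without forcing it, fully down into the hole in the base plate just behind the arm, so that the arm is trapped between stop and pin, and let go. Leave everything else on the bench where it is.

Things in the scene. Friction and masses are not known exactly. Their poses are not given: they have to be found in the camera images.
- base: aluminium base plate of the rotary stand, fixed to the bench, 270 (x) x 200 (y) x 25 mm thick; origin at the centre of its underside on the bench, z up. At its +x end stands the steel stop post, 12 mm thick, its top 53 mm above the bench, its axis at (+95, -13) mm in this frame, but it is an adjustable post, clamped up to 2.5 mm either way of that along y, and its exact setting is not measured: feel for it. Beside it, at (+85, +16.5) mm, is the lock hole
- pivot (a point): the turntable's vertical axis at the plate's top face (25 mm above the bench), at (-30, 0) mm in the base frame; axes as the base plate's. The steel disc (radius 78 mm, top 36 mm above the bench) turns on it and carries a circuit chassis (nothing on it is higher than 80 mm above the bench or further than 75 mm from the axis)
- arm (a point): point on the centre line of the steel index arm, 115 mm from the pivot axis and at mid-height of the arm (39 mm above the bench). Its x axis points outwards along the arm. The arm is a straight bar fixed to the disc, 14 mm wide, 18 mm tall (30 to 48 mm above the bench), and is free from 80 to 140 mm out from the axis; its underside is 5 mm above the base plate
- stage (a joint): angle of the turntable in rad: 0 when the arm points along the base plate's +x axis, which is home to within 0.02 rad either way, as the stop post happens to be set (a hard, unyielding stop: each millimetre pressed beyond first contact adds some 15 to 25 N); growing counter-clockwise seen from above, to 1.9; it turns with light friction (about 1 N at the arm, the disc and its load weigh 0.9 kg), and stays where it is left. It is pushed clockwise to come home
- base_hole0 (a point): centre of the mouth of the lock hole in the top face of the base plate (25 mm above the bench): 14 mm wide, 20 mm deep, chamfered. With the arm home, a pin standing in it has 1 to 6 mm of play to the arm's side, by the setting of the stop; with the arm well short of home it covers the hole and the pin cannot go in
- pin: lock pin, 80 g: steel shaft 12 mm in diameter with a chamfered foot, 62 mm long, topped by a black round grip 22 mm in diameter and 30 mm tall (from 62 to 92 mm above the foot); origin at the centre of the foot, z up along the pin. It starts upright in the holder, its foot 10 mm above the bench; fully home in the lock hole its foot is 5 mm above the bench
- holder: wooden block 70 x 70 x 40 mm, fixed; origin at the centre of its underside. A hole 14 mm wide and 30 mm deep in the middle of its top holds the lock pin
- jar: bystander: glass jar with a steel lid, 60 mm in diameter, 75 mm tall; origin under its centre
- meter: bystander: orange handheld multimeter lying flat, 170 x 85 x 40 mm; origin under its centre
- spool: bystander: grey spool, 60 mm in diameter, 50 mm tall; origin under its centre
- adapter: bystander: grey power adapter, 120 x 65 x 48 mm; origin under its centre
- driver: bystander: screwdriver lying on the bench; origin under its middle
- coil: bystander: small transformer, 50 x 52 x 42 mm; origin under its centre
- bin: bystander: black divided parts tray, 120 x 90 x 40 mm; origin under its centre
Not all that is in view belongs to the job. Of the things that look like the pin, the middle-sized one is meant.

How it is judged:
By the outcome, as a careful person would: the job done as asked, in the order asked, and still so for the second after the job is handed in, with the robot touching nothing.
It also fails if it takes over 69 s, if anything falls off the work surface, if the arm or the gripper's body presses on something with over 40 N, if the wrist force passes 120 N, or if a joint passes its speed limit or range.

ROBOT

A 7-joint arm with a two-finger parallel gripper is mounted at the origin on the work surface. World frame = base frame: x ahead of the robot, y to its left, z up, the work surface at z = 0. Lengths are in m, angles in degrees, forces in N, time in s.
With the tool pointing down it reaches from about 0.4 to 0.85 m from the base axis. Payload 4.4 kg.
Tool frame: the origin (TCP) lies between the finger pads; the fingertips stand 22 mm ahead of it and the grasp point (between the pads) lies 3 mm ahead of it; x points along the fingers, y is the direction in which the jaws open and shut, and the axes are right-handed (so a half turn about x gives the same grasp; the last joint's range is limited). The gripper opens to 94 mm and grips with 3 to 60 N. Pads are 16 mm wide; open, the fingers measure 119 mm over their backs; the gripper's body (75 mm by 177 mm) begins 78 mm behind the grasp point.
Start: joints at [59.255, 36.005, 2.206, 86.941, -1.547, 57.084, -1.146], TCP at [0.295, -0.579, 0.227] pointing down, gripper open.
Joint ranges: [-175.42, 175.42], [-21.48, 121.26], [-71.46, 75.88], [10.55, 141.38], [-63.04, 243.04], [13.31, 113.54], [-168.57, 168.57]. Speed limits (degrees/s): [147.25, 147.25, 180, 180, 180, 180, 180].

INTERFACE

Orientations are given as [roll, pitch, yaw] about the fixed x, y, z axes, in that order (R = Rz(yaw) Ry(pitch) Rx(roll)).
In Python, from cell import observe, capture, camera_info, close_job gives the robot as it stands. The module is installed in compiled form; this text tells all that it offers.
- The arm moves only by the shell command python3 -m creep 'ROWS' [OPENING] [FORCE]. ROWS is JSON, a list of rows, each an object of numbers: "dx", "dy", "dz": the shift along the tool's x, y, z in m; "wx", "wy", "wz": the turn, a rotation vector about the tool's x, y, z in degrees. In form: [{"dx": .., "dy": .., "dz": .., "wx": .., "wy": .., "wz": ..}, ...]. A call has exactly 8 rows; each row shifts and turns the commanded pose from where the row before left it, along the tool's axes as they then stand; what a row does not reach is not made up. A row lasts 1/8 s, in which the tool goes at most 62.5 mm and 10.7 degrees, less where a joint would pass 70% of its speed; a pose out of reach is approached as far as the arm can. A call is refused whole if a number of a shift passes 0.0625 or a number of a turn 10.7, either way. A call with a gripper value outside its range is refused whole. OPENING is the opening, from 0 (shut) to 1 (fully open), set as the call begins (- or left out, the last holds). The fingers move at their own pace and stop on an object; FORCE is the grip in N (left out, the last holds). Time passes only in rows, so rows that do not move let the fingers close, or fill a call up. It gives the time, the measured TCP pose, the force and the opening at its end, in the units of the state.
- observe(): the state, without advancing time (a new reading comes with each control period).
- capture(name): name is "scene" or "top" or "wrist"; returns the picture (384x512x3 uint8, red, green, blue); there is no depth.
- camera_info(name): a dict with "vertical_fov" (degrees; the focal length in pixels is half the picture's height over the tangent of half this angle, whatever the lens; pixels are square), "cx", "cy" (the principal point, pixels), "xyz" and "rotation" of the camera in the world; the wrist camera has in their place "mount" (4x4, takes a point from camera to tool coordinates, whose origin is the TCP and whose axes are the tool frame's). Camera axes: x right, y up, looking along -z (the intrinsics and any distortion apply to the point x, -y, -z); pixel columns grow to the right and rows downward; lengths in m; the calibration is good to about 2 mm. The wrist camera is an equidistant fisheye: a pixel r from the principal point sees the ray r / f radians off the axis. A picture is of the moment at which its call begins: read the wrist's pose just before it. camera_info takes no time and is no camera call.
- close_job(): hands the job in, once; it reports no verdict.
The state is a dict: "time_s": time; "qpos": joint angles; "qvel": joint speeds; "tau": joint torques, N m; "eef_pos": TCP position; "tcp_rot": TCP orientation; "ft_force": force on the tool from outside, world axes, zero at the start; "wrist_torque": the same for the moment, N m; "gripper_width": finger opening in m.
Only numpy, scipy, OpenCV 4.12 (cv2) and the standard library are available. Lean on these libraries where they do the work, as an engineer would, in place of code of your own. Each camera call takes 0.05 s, during which the arm holds its last target.

## Working session

There is one attempt and no reset: what is moved stays moved. The work goes in short steps, Python scripts to look and compute and a shell command to move; the robot and the scene stay as the last step left them, time stands still between calls to the robot, and variables do not carry over. Pictures are saved under pics/ and viewed, and the job is handed in when it is done.

```bash
mkdir -p pics; ls; python3 - <<'E'
from cell import observe,capture,camera_info
import cv2
s=observe();print(s)
for n in("scene","top","wrist"):
    print(n,camera_info(n))
    im=capture(n);cv2.imwrite(f"pics/{n}0.png",im[:,:,::-1])
E
```

```text
pics
{'time_s': 0.0, 'qpos': array([59.25502554, 36.06037408,  2.2027992 , 86.99695361, -1.54507744,
       57.08495107, -1.14496949]), 'qvel': array([ 0.04714499, -0.01392981,  0.0338643 , -0.08767849,  0.08047328,
       -0.01634598, -0.04974165]), 'tau': array([-1.45461954e-04, -5.49718416e+01,  1.14350628e+00, -1.86631966e+01,
       -5.21326822e-02,  2.35349871e-02,  1.47846376e-04]), 'eef_pos': array([ 0.29455865, -0.57869552,  0.22653238]), 'tcp_rot': array([-88.30386636,  89.88740618, 118.67281855]), 'ft_force': array([-0.99859891, -0.3239604 , -0.06697849]), 'wrist_torque': array([-0.01072704,  0.01049618,  0.01877731]), 'gripper_width': 0.09419787285853097}
scene {'vertical_fov': 55.6434354353537, 'cx': 251.52687734532535, 'cy': 197.2952674654562, 'xyz': array([1.31850607, 0.00495712, 0.60014711]), 'rotation': array([54.7893094 , -0.14712258, 91.17787338])}
top {'vertical_fov': 42.097598398478794, 'cx': 263.27899466355115, 'cy': 193.94265090149003, 'xyz': array([ 0.46859439, -0.00880999,  1.55550001]), 'rotation': array([  2.83490994,   0.99337393, -89.48486965])}
wrist {'vertical_fov': 65.70646984690485, 'cx': 255.50499272230385, 'cy': 192.42904784873173, 'mount': array([[ 4.07024706e-05,  2.35847456e-01, -9.71790088e-01,
        -1.58027423e-01],
       [ 9.99999674e-01, -7.93231506e-04, -1.50628389e-04,
        -7.99198368e-04],
       [-8.06379837e-04, -9.71789765e-01, -2.35847412e-01,
        -6.86846434e-02],
       [ 0.00000000e+00,  0.00000000e+00,  0.00000000e+00,
         1.00000000e+00]])}
```

View pics/scene0.png

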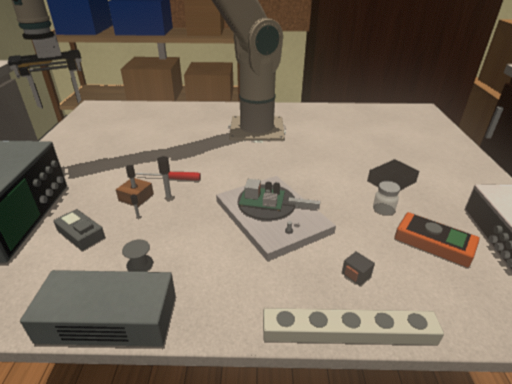

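View pics/top0.png

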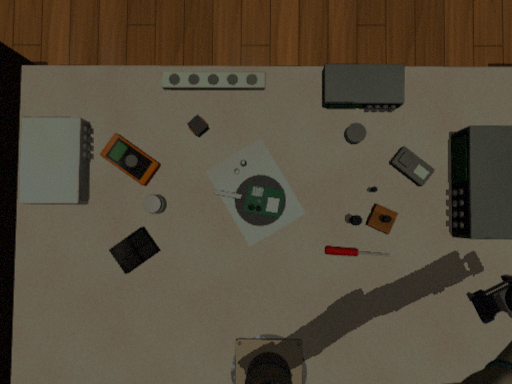

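View pics/wrist0.png

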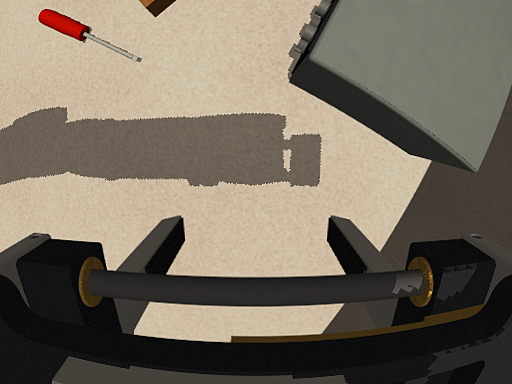

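```bash
cat > h.py <<'E'
import numpy as np,cv2
from cell import observe,capture,camera_info
from scipy.spatial.transform import Rotation as R
def cam(n,s=None):
    c=camera_info(n)
    f=192/np.tan(np.radians(c['vertical_fov']/2))
    if 'mount' in c:
        M=np.array(c['mount']);T=R.from_euler('xyz',s['tcp_rot'],degrees=True).as_matrix()
        return f,c['cx'],c['cy'],T@M[:3,3]+s['eef_pos'],T@M[:3,:3],True
    return f,c['cx'],c['cy'],np.array(c['xyz']),R.from_euler('xyz',c['rotation'],degrees=True).as_matrix(),False
def ray(C,u,v):
    f,cx,cy,p,Rm,fish=C
    a,b=u-cx,v-cy
    if fish:
        r=np.hypot(a,b);t=r/f;k=np.sin(t)/max(r,1e-9);d=np.array([a*k,-b*k,-np.cos(t)])
    else: d=np.array([a/f,-b/f,-1.])
    return p,Rm@d
def onz(C,u,v,z):
    p,d=ray(C,u,v);return p+d*(z-p[2])/d[2]
def proj(C,X):
    f,cx,cy,p,Rm,fish=C
    q=Rm.T@(np.asarray(X)-p)
    x,y,z=q[0],-q[1],-q[2]
    if fish:
        r=np.hypot(x,y);t=np.arctan2(r,z);return np.array([cx+f*t*x/r,cy+f*t*y/r])
    return np.array([cx+f*x/z,cy+f*y/z])
E
python3 - <<'E'
import cv2
t=cv2.imread('pics/top0.png')
cv2.imwrite('pics/topA.png',cv2.convertScaleAbs(cv2.resize(t[130:260,195:315],None,fx=5,fy=4.6,interpolation=2),alpha=1.5) if 0 else cv2.resize(cv2.convertScaleAbs(t[135:255,200:320],alpha=2),None,fx=5,fy=5,interpolation=2))
cv2.imwrite('pics/topB.png',cv2.resize(cv2.convertScaleAbs(t[140:270,320:440],alpha=2.2),None,fx=4.5,fy=4.5,interpolation=2))
s=cv2.imread('pics/scene0.png')
cv2.imwrite('pics/sceneA.png',cv2.resize(cv2.convertScaleAbs(s[150:275,60:220],alpha=1.3),None,fx=4.5,fy=4.5,interpolation=2))
cv2.imwrite('pics/sceneB.png',cv2.resize(cv2.convertScaleAbs(s[160:270,200:350],alpha=1.3),None,fx=5,fy=5,interpolation=2))
E
```

```text
(no output)
```

View pics/topA.png

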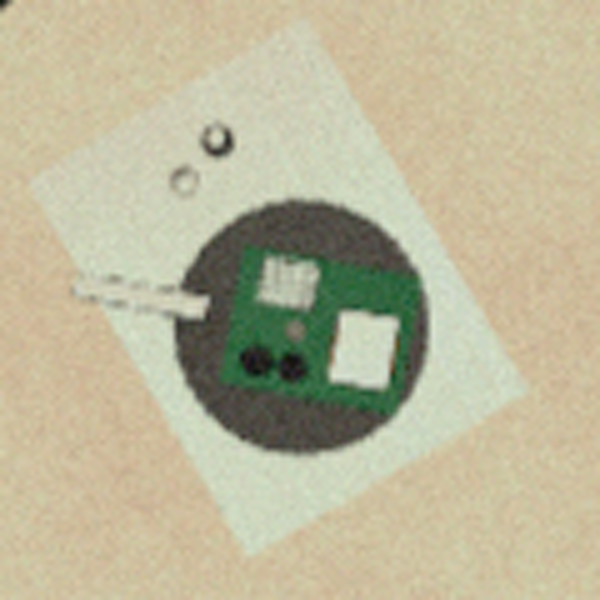

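View pics/topB.png

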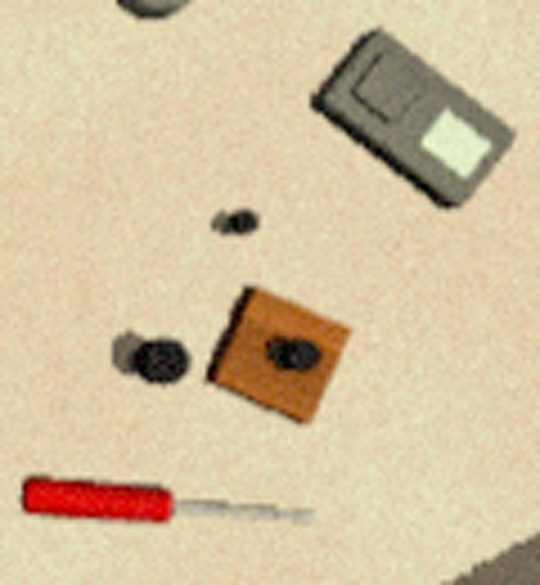

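View pics/sceneA.png

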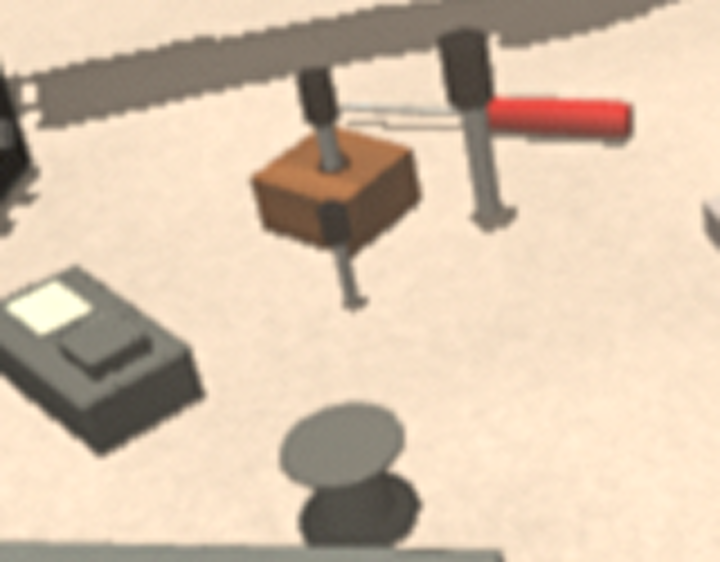

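View pics/sceneB.png

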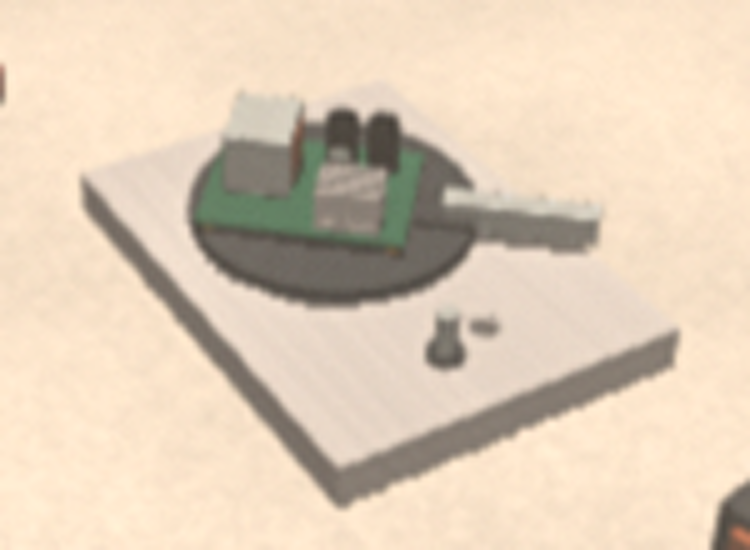

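```bash
cat > m.py <<'E'
from h import *
from scipy.optimize import least_squares
t=cv2.imread('pics/top0.png');C=cam('top')
hsv=cv2.cvtColor(cv2.GaussianBlur(t,(3,3),0),cv2.COLOR_BGR2HSV)
# plate corners
x0,y0=195,130
roi=hsv[y0:262,x0:320]
print('bench',hsv[150,330],'plate',hsv[225,255],'disc',hsv[215,236+5])
m=((roi[:,:,1]<45)).astype(np.uint8)
m[(roi[:,:,2]<75)]=1
m=cv2.morphologyEx(m,cv2.MORPH_OPEN,np.ones((3,3)))
m=cv2.morphologyEx(m,cv2.MORPH_CLOSE,np.ones((7,7)))
cs,_=cv2.findContours(m,0,1);c=max(cs,key=cv2.contourArea)
cv2.imwrite('pics/mask.png',m*255)
mo=cv2.morphologyEx(m,cv2.MORPH_OPEN,np.ones((21,21)))
cs,_=cv2.findContours(mo,0,1);c=max(cs,key=cv2.contourArea)
print(cv2.boxPoints(cv2.minAreaRect(c))+[x0,y0])
P=[onz(C,u+x0,v+y0,.025)[:2] for u,v in cv2.boxPoints(cv2.minAreaRect(c))]
P=np.array(P);print('plate corners',P.round(4),'sides',np.linalg.norm(P-np.roll(P,1,0),axis=1),'centre',P.mean(0))
# disc
m=(roi[:,:,2]<85).astype(np.uint8)|((roi[:,:,0]>60)&(roi[:,:,0]<95)&(roi[:,:,1]>80)).astype(np.uint8)
m=cv2.morphologyEx(m,cv2.MORPH_CLOSE,np.ones((9,9)));m=cv2.morphologyEx(m,cv2.MORPH_OPEN,np.ones((9,9)))
cs,_=cv2.findContours(m,0,1);c=max(cs,key=cv2.contourArea)
e=cv2.fitEllipse(c);print('disc',e[0][0]+x0,e[0][1]+y0,e[1]);d=onz(C,e[0][0]+x0,e[0][1]+y0,.036);print('pivot',d)
for n,u,v,z in [('post top',218/5+200,138/5+135,.053),('hole',184/5+200,182/5+135,.025),('arm tip',73/5+200,290/5+135,.048),('arm root',208/5+200,307/5+135,.048)]:
    print(n,onz(C,u-.4,v-.4,z))
E
python3 m.py
```

```text
bench [ 21  60 102] plate [37 31 75] disc [25 34 45]
[[201.86895752 172.42759323]
 [260.2096405  136.91586304]
 [306.41931152 212.83172607]
 [248.07862854 248.34346008]]
plate corners [[ 0.6091  0.2085]
 [ 0.7205  0.0295]
 [ 0.4873 -0.1142]
 [ 0.3773  0.0634]] sides [0.27346415 0.21084734 0.27387328 0.20892746] centre [0.54853755 0.04678572]
disc 257.6778373718262 199.39307403564453 (45.940338134765625, 52.32048034667969)
pivot [0.52683399 0.03514194 0.036     ]
post top [0.63848714 0.07956938 0.053     ]
hole [0.61426822 0.10189103 0.025     ]
arm tip [0.54588219 0.16682886 0.048     ]
arm root [0.53623777 0.08479467 0.048     ]
```

```bash
python3 - <<'E'
from h import *
C=cam('top');S=cam('scene')
t=cv2.imread('pics/top0.png')
hsv=cv2.cvtColor(t,cv2.COLOR_BGR2HSV)
m=((hsv[:,:,0]<15)&(hsv[:,:,1]>130)&(hsv[:,:,2]>40)).astype(np.uint8)
m[:195]=0;m[240:]=0;m[:,:362]=0;m[:,402:]=0
m=cv2.morphologyEx(m,cv2.MORPH_CLOSE,np.ones((9,9)))
cs,_=cv2.findContours(m,0,1);c=max(cs,key=cv2.contourArea)
b=cv2.boxPoints(cv2.minAreaRect(c));P=np.array([onz(C,u,v,.04)[:2] for u,v in b]);print(b,P,np.linalg.norm(P-np.roll(P,1,0),axis=1),'holder',P.mean(0))
u,v=320+304/4.5-.4,140+355/4.5-.4
print('grip top by top cam',onz(C,u,v,.102), onz(C,u,v,.08))
# scene: grip centre  (318,95)/4.5+(60,150)
us,vs=60+318/4.5-.4,150+94/4.5-.4
p1,d1=ray(C,u,v);p2,d2=ray(S,us,vs)
A=np.array([d1,-d2]).T;k=np.linalg.lstsq(A,p2-p1,rcond=None)[0]
print(p1+k[0]*d1,p2+k[1]*d2)
for n,X in [('post',(218/5+199.6,138/5+134.6)),]: pass
E
```

```text
[[366.7877  224.26712]
 [376.27402 203.39725]
 [397.3699  212.9863 ]
 [387.88358 233.85617]] [[ 0.45421201 -0.29550704]
 [ 0.5175406  -0.32420112]
 [ 0.48908992 -0.38764805]
 [ 0.42591635 -0.35889237]] [0.0694143  0.06952597 0.06953384 0.0694103 ] holder [ 0.47168972 -0.34156215]
grip top by top cam [ 0.47205609 -0.34261646  0.102     ] [ 0.47210848 -0.34766891  0.08      ]
[ 0.47209218 -0.34609665  0.08684613] [ 0.47112077 -0.34250298  0.0860185 ]
```

```bash
python3 - <<'E'
from h import *
from scipy.optimize import least_squares
C=cam('top');S=cam('scene')
tp=lambda a,b:(a/5+199.6,b/5+134.6)
sp=lambda a,b:(a/5+199.6,b/5+159.6)
# base-frame points, pixel, camera
obs=[((135,-100,25),tp(305,18),C),((135,100,25),tp(32,183),C),((-135,100,25),tp(250,555),C),((-135,-100,25),tp(527,390),C),
((-30,0,36),tp(302,326),C),((85,16.5,25),tp(185,182),C),
((135,-100,25),sp(340,468),S),((135,100,25),sp(680,332),S),((-135,-100,25),sp(82,178),S),((85,16.5,25),sp(485,326),S)]
def pose(x,b):
    c,s=np.cos(x[2]),np.sin(x[2]);b=np.array(b)/1000
    return np.array([x[0]+c*b[0]-s*b[1],x[1]+s*b[0]+c*b[1],b[2]])
for sel in ([o for o in obs if o[2] is C],[o for o in obs if o[2] is S],obs):
    f=lambda x:np.concatenate([proj(c,pose(x,b))-p for b,p,c in sel])
    r=least_squares(f,[.55,.05,.55],loss='soft_l1');print(r.x[:2].round(4),np.degrees(r.x[2]).round(2),f(r.x).round(1))
    for n,b in [('pivot',(-30,0,25)),('hole',(85,16.5,25)),('post',(95,-13,53))]: print(n,pose(r.x,b).round(4))
s=observe();print(R.from_euler('xyz',s['tcp_rot'],degrees=True).as_matrix().round(3))
E
```

```text
[0.5508 0.0434] 31.29 [ 0.1 -0.5 -1.  -0.4  0.   0.7  0.8  0.2  0.1  0.2 -0.1 -0.2]
pivot [0.5251 0.0278 0.025 ]
hole [0.6148 0.1016 0.025 ]
post [0.6387 0.0816 0.053 ]
[0.5557 0.0456] 31.18 [-0.2  0.6  0.4 -0.5 -0.3 -0.8  0.   0.2]
pivot [0.5301 0.0301 0.025 ]
hole [0.6199 0.1037 0.025 ]
post [0.6437 0.0837 0.053 ]
[0.5522 0.0446] 31.34 [-0.4 -1.  -1.4 -0.8 -0.3  0.3  0.4 -0.3 -0.3 -0.3 -0.5 -0.6 -0.4 -0.5
 -0.2 -1.6 -0.6 -1.5 -0.4 -0.8]
pivot [0.5265 0.029  0.025 ]
hole [0.6162 0.1029 0.025 ]
post [0.6401 0.0829 0.053 ]
[[-0.001  0.454 -0.891]
 [ 0.001 -0.891 -0.454]
 [-1.    -0.001 -0.   ]]
```

```bash
python3 -m creep '[{"dx":0,"dy":-0.0335,"dz":-0.0372,"wx":-10.5,"wy":0,"wz":0},{"dx":0,"dy":-0.0261,"dz":-0.0426,"wx":-10.5,"wy":0,"wz":0},{"dx":0,"dy":-0.0179,"dz":-0.0467,"wx":-10.5,"wy":0,"wz":0},{"dx":0,"dy":-0.0091,"dz":-0.0492,"wx":-10.5,"wy":0,"wz":0},{"dx":0,"dy":0,"dz":-0.05,"wx":-10.5,"wy":0,"wz":0},{"dx":0,"dy":0.0091,"dz":-0.0492,"wx":-10.5,"wy":0,"wz":0},{"dx":0,"dy":0.0179,"dz":-0.0467,"wx":-10.5,"wy":0,"wz":0},{"dx":0,"dy":0.0261,"dz":-0.0426,"wx":-10.5,"wy":0,"wz":0}]' 0 20
cat > go.py <<'E'
import sys
from h import *
# usage: go.py x y z : prints remaining shift in tool axes and turn to the working orientation (tool y along yaw A)
A=31.2
s=observe();T=R.from_euler('xyz',s['tcp_rot'],degrees=True).as_matrix()
c,sn=np.cos(np.radians(A)),np.sin(np.radians(A))
G=np.array([[0,c,sn],[0,sn,-c],[-1,0,0]])
print('t',round(s['time_s'],2),'pos',s['eef_pos'].round(4),'F',s['ft_force'].round(1),'Fbase',(G.T@s['ft_force']).round(1),'w',round(s['gripper_width'],4))
print('turn(tool)',np.degrees(R.from_matrix(T.T@G).as_rotvec()).round(2))
if len(sys.argv)>3:
    d=np.array([float(a) for a in sys.argv[1:4]])-s['eef_pos']
    print('shift now-tool',(T.T@d).round(4),'shift in goal-tool',(G.T@d).round(4))
E
python3 go.py .56 .11 .24
```

```text
time_s: 1.15
eef_pos: [0.4387, -0.2044, 0.2275]
tcp_rot: [28.6, 90.0, -40.1]
ft_force: [0.8, 0.6, -0.0]
gripper_width: 0.0177
t 1.15 pos [ 0.4387 -0.2044  0.2275] F [ 0.8  0.6 -0. ] Fbase [ 0.   1.  -0.1] w 0.0177
turn(tool) [-9.89  0.01 -0.01]
shift now-tool [-0.0125  0.2272 -0.2488] shift in goal-tool [-0.0125  0.2666 -0.2061]
```

```bash
python3 -m creep '[{"dx":0,"dy":0,"dz":0,"wx":-9.9,"wy":0,"wz":0},{"dx":-0.002,"dy":0.0444,"dz":-0.0343,"wx":0,"wy":0,"wz":0},{"dx":-0.002,"dy":0.0444,"dz":-0.0343,"wx":0,"wy":0,"wz":0},{"dx":-0.002,"dy":0.0444,"dz":-0.0343,"wx":0,"wy":0,"wz":0},{"dx":-0.002,"dy":0.0444,"dz":-0.0343,"wx":0,"wy":0,"wz":0},{"dx":-0.002,"dy":0.0444,"dz":-0.0343,"wx":0,"wy":0,"wz":0},{"dx":-0.002,"dy":0.0444,"dz":-0.0343,"wx":0,"wy":0,"wz":0},{"dx":0,"dy":0,"dz":0,"wx":0,"wy":0,"wz":0}]' 0
python3 go.py .56 .11 .24
python3 - <<'E'
from h import *
import json
s=observe();im=capture('wrist');cv2.imwrite('pics/w1.png',im[:,:,::-1]);json.dump({k:s[k].tolist() for k in('eef_pos','tcp_rot')},open('w1.json','w'))
cv2.imwrite('pics/w1b.png',cv2.resize(im[:,:,::-1],None,fx=1.56,fy=1.56,interpolation=2))
E
```

```text
time_s: 2.15
eef_pos: [0.5619, 0.1135, 0.2395]
tcp_rot: [134.9, 89.8, 76.3]
ft_force: [-0.4, -0.5, -0.7]
gripper_width: 0.0007
t 2.15 pos [0.5619 0.1135 0.2395] F [-0.4 -0.5 -0.7] Fbase [ 0.7 -0.6  0.2] w 0.0007
turn(tool) [ 0.12 -0.16 -0.16]
shift now-tool [-0.0005 -0.0035  0.002 ] shift in goal-tool [-0.0005 -0.0035  0.002 ]
```

View pics/w1b.png

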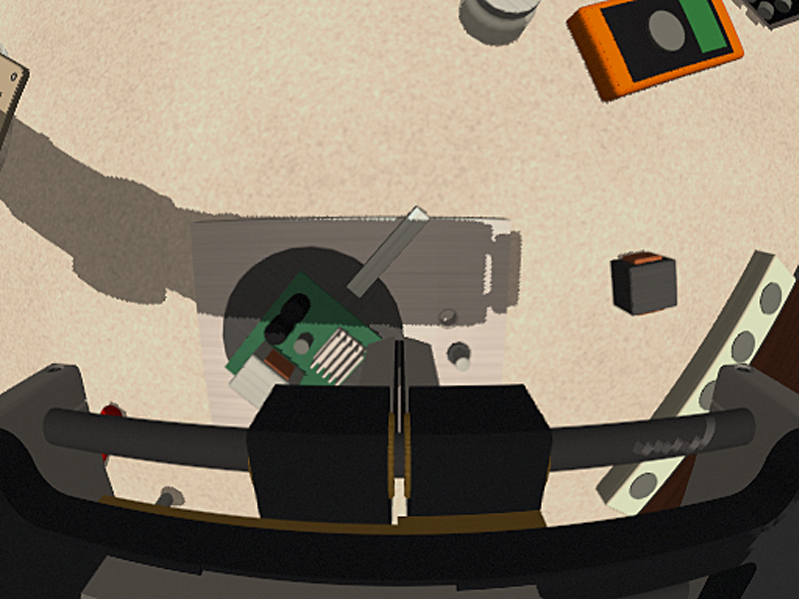

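```bash
python3 - <<'E'
from h import *
import json
s={k:np.array(v) for k,v in json.load(open('w1.json')).items()}
C=cam('wrist',s);k=1.5625
for n,u,v,z in [('hole',448,318,.025),('posttop',463,364,.053),('postfoot',458,349,.025),('armtip',418,212,.048),('armroot',356,294,.048),('cornerNE',510,219,.025),('cornerNW',192,219,.025),('disctop',315,247,.036),('discleft',222,335,.036)]:
    X=onz(C,u/k-.3,v/k-.3,z);a=np.radians(31.2);d=X[:2]-[.5265,.029]
    print(n,X.round(4),'base-rel-pivot',(np.array([[np.cos(a),np.sin(a)],[-np.sin(a),np.cos(a)]])@d).round(4))
E
```

```text
hole [0.6159 0.105  0.025 ] base-rel-pivot [0.1158 0.0186]
posttop [0.6404 0.0842 0.053 ] base-rel-pivot [ 0.1261 -0.0118]
postfoot [0.6383 0.0863 0.025 ] base-rel-pivot [ 0.1253 -0.0089]
armtip [0.547  0.1668 0.048 ] base-rel-pivot [0.0889 0.1072]
armroot [0.5392 0.0883 0.048 ] base-rel-pivot [0.0415 0.0441]
cornerNE [0.6149 0.2018 0.025 ] base-rel-pivot [0.1651 0.1021]
cornerNW [0.3847 0.0656 0.025 ] base-rel-pivot [-0.1023  0.1048]
disctop [0.4924 0.1013 0.036 ] base-rel-pivot [0.0083 0.0795]
discleft [ 0.4577 -0.0063  0.036 ] base-rel-pivot [-0.0771  0.0054]
```

```bash
python3 -m creep '[{"dx":0,"dy":-0.0116,"dz":-0.03,"wx":0.1,"wy":-0.1,"wz":-0.1},{"dx":0.02,"dy":-0.0115,"dz":-0.03,"wx":0,"wy":0,"wz":0},{"dx":0.04,"dy":0,"dz":0,"wx":0,"wy":0,"wz":0},{"dx":0.04,"dy":0,"dz":0,"wx":0,"wy":0,"wz":0},{"dx":0.04,"dy":0,"dz":0,"wx":0,"wy":0,"wz":0},{"dx":0.025,"dy":0,"dz":0,"wx":0,"wy":0,"wz":0},{"dx":0.01,"dy":0,"dz":0,"wx":0,"wy":0,"wz":0},{"dx":0,"dy":0,"dz":0,"wx":0,"wy":0,"wz":0}]' 0
python3 go.py .511 .1529 .054
python3 - <<'E'
from h import *
im=capture('wrist');cv2.imwrite('pics/w2.png',cv2.resize(im[:,:,::-1],None,fx=1.56,fy=1.56,interpolation=2))
im=capture('scene');cv2.imwrite('pics/s2.png',cv2.resize(im[150:270,200:350,::-1],None,fx=5,fy=5,interpolation=2))
E
```

```text
time_s: 3.2
eef_pos: [0.5107, 0.1456, 0.0644]
tcp_rot: [-51.6, 89.8, -110.9]
ft_force: [0.3, 0.2, -0.8]
gripper_width: 0.0002
t 3.2 pos [0.5107 0.1456 0.0644] F [ 0.3  0.2 -0.8] Fbase [ 0.8  0.3 -0. ] w 0.0002
turn(tool) [-0.5   0.12  0.15]
shift now-tool [ 0.0104  0.004  -0.0061] shift in goal-tool [ 0.0104  0.004  -0.006 ]
```

View pics/w2.png

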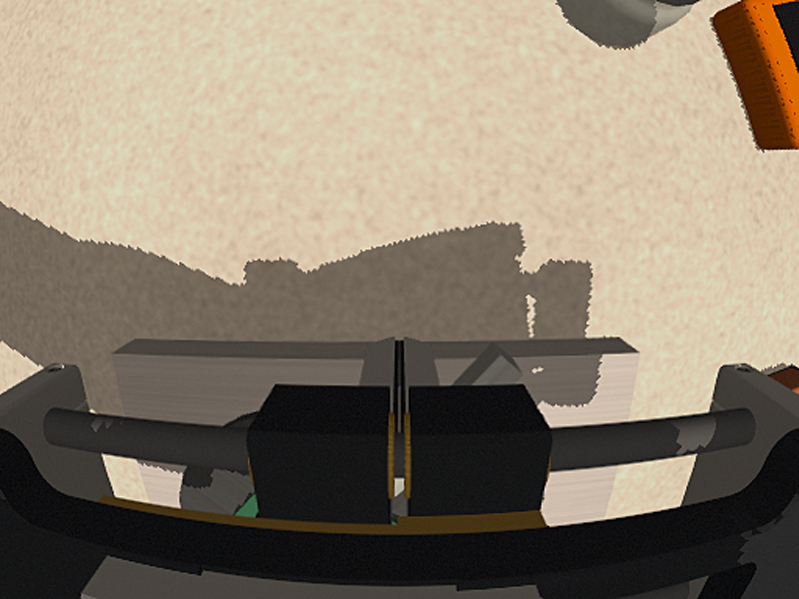

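View pics/s2.png

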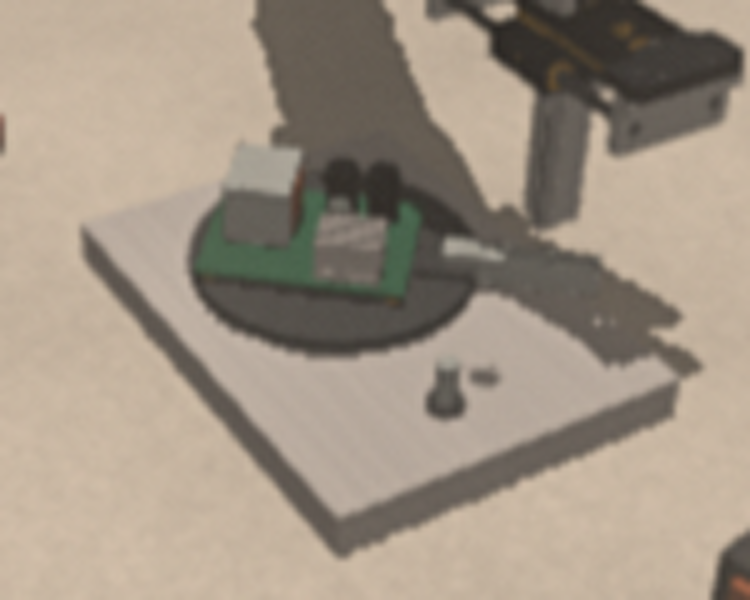

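```bash
python3 -m creep '[{"dx":0.006,"dy":0,"dz":0,"wx":-0.5,"wy":0.1,"wz":0.1},{"dx":0.0044,"dy":0,"dz":0,"wx":0,"wy":0,"wz":0},{"dx":0,"dy":0.004,"dz":0.004,"wx":0,"wy":0,"wz":0},{"dx":0,"dy":0.005,"dz":0.0055,"wx":0,"wy":0,"wz":0},{"dx":0,"dy":0.005,"dz":0.0055,"wx":0,"wy":0,"wz":0},{"dx":0,"dy":0.005,"dz":0.0055,"wx":0,"wy":0,"wz":0},{"dx":0,"dy":0.005,"dz":0.0055,"wx":0,"wy":0,"wz":0},{"dx":0,"dy":0.005,"dz":0.0055,"wx":0,"wy":0,"wz":0}]' 0
cat > b.py <<'E'
from h import *
s=observe();a=np.radians(31.2);d=s['eef_pos'][:2]-[.5264,.0301]
B=np.array([[np.cos(a),np.sin(a)],[-np.sin(a),np.cos(a)]])
print('t',round(s['time_s'],2),'rel pivot mm',(B@d*1000).round(1),'z',s['eef_pos'][2].round(4),'F base',(B@s['ft_force'][:2]).round(1),s['ft_force'][2].round(1),'mom',s['wrist_torque'].round(2))
E
python3 b.py; python3 go.py
```

```text
time_s: 4.3
eef_pos: [0.5524, 0.1348, 0.0541]
tcp_rot: [167.5, 90.0, 108.8]
ft_force: [-0.1, 0.4, 0.0]
gripper_width: 0.0006
t 4.3 rel pivot mm [76.5 76.1] z 0.0541 F base [0.1 0.4] 0.0 mom [0.27 0.12 0.03]
t 4.3 pos [0.5524 0.1348 0.0541] F [-0.1  0.4  0. ] Fbase [-0.   0.1 -0.4] w 0.0006
turn(tool) [ 0.07 -0.01 -0.  ]
```

```bash
python3 -m creep '[{"dx":0,"dy":0.005,"dz":0.006,"wx":0,"wy":0,"wz":0},{"dx":0,"dy":0.005,"dz":0.006,"wx":0,"wy":0,"wz":0},{"dx":0,"dy":0.005,"dz":0.006,"wx":0,"wy":0,"wz":0},{"dx":0,"dy":0.005,"dz":0.006,"wx":0,"wy":0,"wz":0},{"dx":0,"dy":0.005,"dz":0.006,"wx":0,"wy":0,"wz":0},{"dx":0,"dy":0.005,"dz":0.006,"wx":0,"wy":0,"wz":0},{"dx":0,"dy":0.005,"dz":0.006,"wx":0,"wy":0,"wz":0},{"dx":0,"dy":0.003,"dz":0.005,"wx":0,"wy":0,"wz":0}]' 0
python3 b.py
python3 - <<'E'
from h import *
im=capture('top');cv2.imwrite('pics/t3.png',cv2.resize(cv2.convertScaleAbs(im[135:255,200:320,::-1],alpha=2),None,fx=5,fy=5,interpolation=2))
im=capture('scene');cv2.imwrite('pics/s3.png',cv2.resize(im[150:270,200:350,::-1],None,fx=5,fy=5,interpolation=2))
E
```

```text
time_s: 5.3
eef_pos: [0.6094, 0.1144, 0.0541]
tcp_rot: [88.3, 90.0, 29.5]
ft_force: [-1.8, 0.3, 0.5]
gripper_width: 0.0003
t 5.3 rel pivot mm [114.7  29.1] z 0.0541 F base [-1.3  1.2] 0.5 mom [ 0.06  0.19 -0.02]
```

View pics/s3.png

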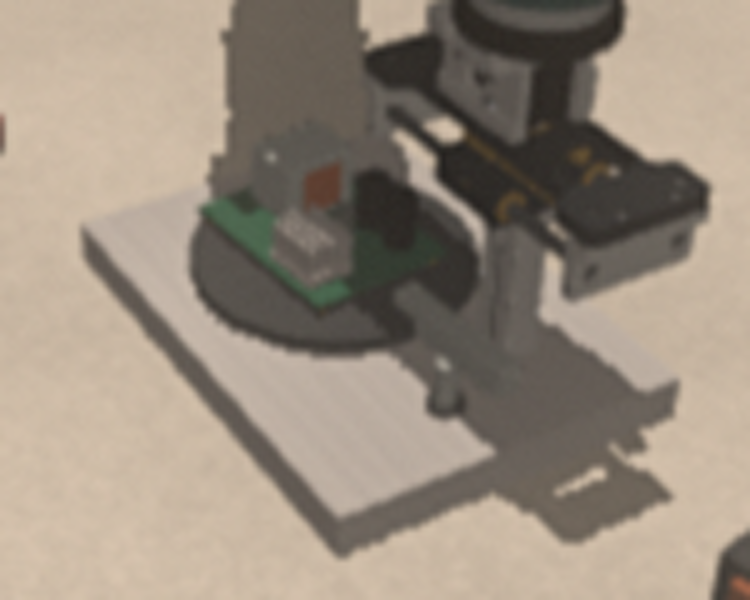

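```bash
python3 -m creep '[{"dx":0,"dy":0,"dz":0.001,"wx":0,"wy":0,"wz":0},{"dx":0,"dy":0,"dz":0.001,"wx":0,"wy":0,"wz":0},{"dx":0,"dy":0,"dz":0.001,"wx":0,"wy":0,"wz":0},{"dx":0,"dy":0,"dz":0.001,"wx":0,"wy":0,"wz":0},{"dx":0,"dy":0,"dz":0.001,"wx":0,"wy":0,"wz":0},{"dx":0,"dy":0,"dz":0.001,"wx":0,"wy":0,"wz":0},{"dx":0,"dy":0,"dz":0.001,"wx":0,"wy":0,"wz":0},{"dx":0,"dy":0,"dz":0.0005,"wx":0,"wy":0,"wz":0}]' 0
python3 b.py
```

```text
time_s: 6.4
eef_pos: [0.6128, 0.1079, 0.0541]
tcp_rot: [56.9, 90.0, -1.8]
ft_force: [-0.1, 2.4, 0.3]
gripper_width: 0.0002
t 6.4 rel pivot mm [114.2  21.8] z 0.0541 F base [1.2 2.1] 0.3 mom [ 0.31 -0.15  0.02]
```

```bash
python3 -m creep '[{"dx":0,"dy":0,"dz":0.0003,"wx":0,"wy":0,"wz":0},{"dx":0,"dy":0,"dz":0.0003,"wx":0,"wy":0,"wz":0},{"dx":0,"dy":0,"dz":0.0003,"wx":0,"wy":0,"wz":0},{"dx":0,"dy":0,"dz":0.0003,"wx":0,"wy":0,"wz":0},{"dx":0,"dy":0,"dz":0.0003,"wx":0,"wy":0,"wz":0},{"dx":0,"dy":0,"dz":0.0003,"wx":0,"wy":0,"wz":0},{"dx":0,"dy":0,"dz":0.0002,"wx":0,"wy":0,"wz":0},{"dx":0,"dy":0,"dz":0,"wx":0,"wy":0,"wz":0}]' 0
python3 b.py
```

```text
time_s: 7.4
eef_pos: [0.6137, 0.1062, 0.054]
tcp_rot: [-60.4, 90.0, -119.2]
ft_force: [0.5, 1.8, 0.1]
gripper_width: 0.0002
t 7.4 rel pivot mm [114.1  19.9] z 0.054 F base [1.4 1.2] 0.1 mom [ 0.25 -0.17 -0.03]
```

```bash
python3 -m creep '[{"dx":0,"dy":0,"dz":0.0002,"wx":0,"wy":0,"wz":0},{"dx":0,"dy":0,"dz":0.0002,"wx":0,"wy":0,"wz":0},{"dx":0,"dy":0,"dz":0.0002,"wx":0,"wy":0,"wz":0},{"dx":0,"dy":0,"dz":0.0001,"wx":0,"wy":0,"wz":0},{"dx":0,"dy":0,"dz":0.0001,"wx":0,"wy":0,"wz":0},{"dx":0,"dy":0,"dz":0.0001,"wx":0,"wy":0,"wz":0},{"dx":0,"dy":0,"dz":0.0001,"wx":0,"wy":0,"wz":0},{"dx":0,"dy":0,"dz":0,"wx":0,"wy":0,"wz":0}]' 0
python3 b.py
python3 - <<'E'
from h import *
im=capture('scene');cv2.imwrite('pics/s4.png',cv2.resize(im[150:270,200:350,::-1],None,fx=5,fy=5,interpolation=2))
im=capture('top');cv2.imwrite('pics/t4.png',cv2.resize(cv2.convertScaleAbs(im[135:255,200:320,::-1],alpha=2),None,fx=5,fy=5,interpolation=2))
E
```

```text
time_s: 8.4
eef_pos: [0.6142, 0.1054, 0.0541]
tcp_rot: [9.7, 90.0, -49.0]
ft_force: [0.8, 1.5, 0.3]
gripper_width: 0.0005
t 8.4 rel pivot mm [114.2  18.9] z 0.0541 F base [1.5 0.9] 0.3 mom [ 0.3  -0.1   0.04]
```

View pics/s4.png

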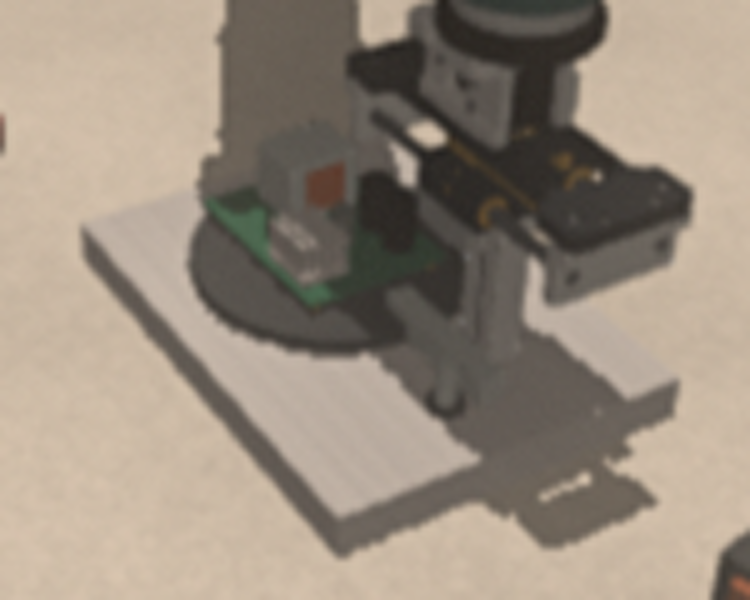

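```bash
python3 -m creep '[{"dx":0,"dy":0,"dz":0.0002,"wx":0,"wy":0,"wz":0},{"dx":0,"dy":0,"dz":0.0002,"wx":0,"wy":0,"wz":0},{"dx":0,"dy":0,"dz":0.0002,"wx":0,"wy":0,"wz":0},{"dx":0,"dy":0,"dz":0.0001,"wx":0,"wy":0,"wz":0},{"dx":0,"dy":0,"dz":0.0001,"wx":0,"wy":0,"wz":0},{"dx":0,"dy":0,"dz":0.0001,"wx":0,"wy":0,"wz":0},{"dx":0,"dy":0,"dz":0.0001,"wx":0,"wy":0,"wz":0},{"dx":0,"dy":0,"dz":0,"wx":0,"wy":0,"wz":0}]' 0
python3 b.py
```

```text
time_s: 9.5
eef_pos: [0.6148, 0.1046, 0.0541]
tcp_rot: [-35.3, 90.0, -94.0]
ft_force: [0.6, 1.4, -0.1]
gripper_width: 0.0004
t 9.5 rel pivot mm [114.2  17.9] z 0.0541 F base [1.2 0.9] -0.1 mom [ 0.28 -0.18  0.  ]
```

```bash
python3 -m creep '[{"dx":0,"dy":0,"dz":0.0002,"wx":0,"wy":0,"wz":0},{"dx":0,"dy":0,"dz":0.0002,"wx":0,"wy":0,"wz":0},{"dx":0,"dy":0,"dz":0.0002,"wx":0,"wy":0,"wz":0},{"dx":0,"dy":0,"dz":0.0001,"wx":0,"wy":0,"wz":0},{"dx":0,"dy":0,"dz":0.0001,"wx":0,"wy":0,"wz":0},{"dx":0,"dy":0,"dz":0.0001,"wx":0,"wy":0,"wz":0},{"dx":0,"dy":0,"dz":0.0001,"wx":0,"wy":0,"wz":0},{"dx":0,"dy":0,"dz":0,"wx":0,"wy":0,"wz":0}]' 0
python3 b.py
```

```text
time_s: 10.5
eef_pos: [0.6153, 0.1037, 0.0541]
tcp_rot: [-54.2, 90.0, -113.0]
ft_force: [-0.2, 1.6, -1.0]
gripper_width: 0.0004
t 10.5 rel pivot mm [114.1  16.9] z 0.0541 F base [0.6 1.5] -1.0 mom [ 0.26 -0.18 -0.01]
```

```bash
python3 -m creep '[{"dx":0,"dy":0,"dz":0.0002,"wx":0,"wy":0,"wz":0},{"dx":0,"dy":0,"dz":0.0002,"wx":0,"wy":0,"wz":0},{"dx":0,"dy":0,"dz":0.0001,"wx":0,"wy":0,"wz":0},{"dx":0,"dy":0,"dz":0.0001,"wx":0,"wy":0,"wz":0},{"dx":0,"dy":0,"dz":0.0001,"wx":0,"wy":0,"wz":0},{"dx":0,"dy":0,"dz":0.0001,"wx":0,"wy":0,"wz":0},{"dx":0,"dy":0,"dz":0.0001,"wx":0,"wy":0,"wz":0},{"dx":0,"dy":0,"dz":0,"wx":0,"wy":0,"wz":0}]' 0
python3 b.py
```

```text
time_s: 11.5
eef_pos: [0.6158, 0.103, 0.0541]
tcp_rot: [71.7, 90.0, 13.0]
ft_force: [0.1, 1.7, 0.6]
gripper_width: 0.0005
t 11.5 rel pivot mm [114.2  16. ] z 0.0541 F base [1.  1.4] 0.6 mom [ 0.4  -0.11  0.03]
```

```bash
python3 -m creep '[{"dx":0,"dy":0,"dz":0.0002,"wx":0,"wy":0,"wz":0},{"dx":0,"dy":0,"dz":0.0002,"wx":0,"wy":0,"wz":0},{"dx":0,"dy":0,"dz":0.0001,"wx":0,"wy":0,"wz":0},{"dx":0,"dy":0,"dz":0.0001,"wx":0,"wy":0,"wz":0},{"dx":0,"dy":0,"dz":0.0001,"wx":0,"wy":0,"wz":0},{"dx":0,"dy":0,"dz":0.0001,"wx":0,"wy":0,"wz":0},{"dx":0,"dy":0,"dz":0.0001,"wx":0,"wy":0,"wz":0},{"dx":0,"dy":0,"dz":0,"wx":0,"wy":0,"wz":0}]' 0
python3 b.py
```

```text
time_s: 12.5
eef_pos: [0.6161, 0.1026, 0.0541]
tcp_rot: [170.1, 90.0, 111.4]
ft_force: [0.3, 2.7, 0.0]
gripper_width: 0.0006
t 12.5 rel pivot mm [114.3  15.6] z 0.0541 F base [1.7 2.2] 0.0 mom [ 0.75  0.15 -0.07]
```

```bash
python3 -m creep '[{"dx":0,"dy":0,"dz":0,"wx":0,"wy":0,"wz":0},{"dx":0,"dy":0,"dz":0.0001,"wx":0,"wy":0,"wz":0},{"dx":0,"dy":0,"dz":0,"wx":0,"wy":0,"wz":0},{"dx":0,"dy":0,"dz":0.0001,"wx":0,"wy":0,"wz":0},{"dx":0,"dy":0,"dz":0,"wx":0,"wy":0,"wz":0},{"dx":0,"dy":0,"dz":0,"wx":0,"wy":0,"wz":0},{"dx":0,"dy":0,"dz":0,"wx":0,"wy":0,"wz":0},{"dx":0,"dy":0,"dz":0,"wx":0,"wy":0,"wz":0}]' 0
python3 b.py
```

```text
time_s: 13.5
eef_pos: [0.6161, 0.1025, 0.0541]
tcp_rot: [-175.9, 90.0, 125.4]
ft_force: [-2.4, 4.4, 1.5]
gripper_width: 0.0005
t 13.5 rel pivot mm [114.2  15.5] z 0.0541 F base [0.2 5. ] 1.5 mom [ 1.08  0.44 -0.04]
```

```bash
python3 -m creep '[{"dx":0,"dy":0,"dz":0.0001,"wx":0,"wy":0,"wz":0},{"dx":0,"dy":0,"dz":0.0001,"wx":0,"wy":0,"wz":0},{"dx":0,"dy":0,"dz":0.0001,"wx":0,"wy":0,"wz":0},{"dx":0,"dy":0,"dz":0,"wx":0,"wy":0,"wz":0},{"dx":0,"dy":0,"dz":0,"wx":0,"wy":0,"wz":0},{"dx":0,"dy":0,"dz":0,"wx":0,"wy":0,"wz":0},{"dx":0,"dy":0,"dz":0,"wx":0,"wy":0,"wz":0},{"dx":0,"dy":0,"dz":0,"wx":0,"wy":0,"wz":0}]' 0
python3 b.py
```

```text
time_s: 14.5
eef_pos: [0.6161, 0.1025, 0.0541]
tcp_rot: [-174.3, 89.9, 127.0]
ft_force: [-2.4, 5.8, 1.5]
gripper_width: 0.0003
t 14.5 rel pivot mm [114.2  15.5] z 0.0541 F base [1.  6.2] 1.5 mom [ 1.22  0.45 -0.05]
```

```bash
python3 -m creep '[{"dx":0,"dy":0,"dz":0.0001,"wx":0,"wy":0,"wz":0},{"dx":0,"dy":0,"dz":0.0001,"wx":0,"wy":0,"wz":0},{"dx":0,"dy":0,"dz":0.0001,"wx":0,"wy":0,"wz":0},{"dx":0,"dy":0,"dz":0,"wx":0,"wy":0,"wz":0},{"dx":0,"dy":0,"dz":0,"wx":0,"wy":0,"wz":0},{"dx":0,"dy":0,"dz":0,"wx":0,"wy":0,"wz":0},{"dx":0,"dy":0,"dz":0,"wx":0,"wy":0,"wz":0},{"dx":0,"dy":0,"dz":0,"wx":0,"wy":0,"wz":0}]' 0
python3 b.py
```

```text
time_s: 15.5
eef_pos: [0.6161, 0.1025, 0.0541]
tcp_rot: [-174.3, 89.9, 127.0]
ft_force: [-2.6, 4.9, 1.4]
gripper_width: 0.0005
t 15.5 rel pivot mm [114.2  15.5] z 0.0541 F base [0.4 5.6] 1.4 mom [ 1.22  0.56 -0.01]
```

```bash
python3 -m creep '[{"dx":0,"dy":0,"dz":0.0003,"wx":0,"wy":0,"wz":0},{"dx":0,"dy":0,"dz":0.0002,"wx":0,"wy":0,"wz":0},{"dx":0,"dy":0,"dz":0,"wx":0,"wy":0,"wz":0},{"dx":0,"dy":0,"dz":0,"wx":0,"wy":0,"wz":0},{"dx":0,"dy":0,"dz":0,"wx":0,"wy":0,"wz":0},{"dx":0,"dy":0,"dz":0,"wx":0,"wy":0,"wz":0},{"dx":0,"dy":0,"dz":0,"wx":0,"wy":0,"wz":0},{"dx":0,"dy":0,"dz":0,"wx":0,"wy":0,"wz":0}]' 0
python3 b.py
```

```text
time_s: 16.5
eef_pos: [0.6161, 0.1025, 0.054]
tcp_rot: [-172.1, 89.9, 129.2]
ft_force: [-2.7, 6.5, 1.8]
gripper_width: 0.0003
t 16.5 rel pivot mm [114.2  15.5] z 0.054 F base [1.1 6.9] 1.8 mom [ 1.34  0.63 -0.04]
```

```bash
python3 -m creep '[{"dx":0,"dy":0,"dz":0.0006,"wx":0,"wy":0,"wz":0},{"dx":0,"dy":0,"dz":0,"wx":0,"wy":0,"wz":0},{"dx":0,"dy":0,"dz":0,"wx":0,"wy":0,"wz":0},{"dx":0,"dy":0,"dz":0,"wx":0,"wy":0,"wz":0},{"dx":0,"dy":0,"dz":0,"wx":0,"wy":0,"wz":0},{"dx":0,"dy":0,"dz":0,"wx":0,"wy":0,"wz":0},{"dx":0,"dy":0,"dz":0,"wx":0,"wy":0,"wz":0},{"dx":0,"dy":0,"dz":0,"wx":0,"wy":0,"wz":0}]' 0
python3 b.py
```

```text
time_s: 17.5
eef_pos: [0.6161, 0.1025, 0.0541]
tcp_rot: [-172.2, 89.9, 129.1]
ft_force: [-4.4, 6.7, 1.7]
gripper_width: 0.0005
t 17.5 rel pivot mm [114.2  15.5] z 0.0541 F base [-0.3  8.1] 1.7 mom [ 1.56  0.84 -0.04]
```

```bash
python3 -m creep '[{"dx":0,"dy":0,"dz":0.0008,"wx":0,"wy":0,"wz":0},{"dx":0,"dy":0,"dz":0,"wx":0,"wy":0,"wz":0},{"dx":0,"dy":0,"dz":0,"wx":0,"wy":0,"wz":0},{"dx":0,"dy":0,"dz":0,"wx":0,"wy":0,"wz":0},{"dx":0,"dy":0,"dz":0,"wx":0,"wy":0,"wz":0},{"dx":0,"dy":0,"dz":0,"wx":0,"wy":0,"wz":0},{"dx":0,"dy":0,"dz":0,"wx":0,"wy":0,"wz":0},{"dx":0,"dy":0,"dz":0,"wx":0,"wy":0,"wz":0}]' 0
python3 b.py
```

```text
time_s: 18.5
eef_pos: [0.6162, 0.1024, 0.0541]
tcp_rot: [-172.4, 89.8, 128.9]
ft_force: [-4.3, 7.3, 2.1]
gripper_width: 0.0006
t 18.5 rel pivot mm [114.2  15.3] z 0.0541 F base [0.1 8.5] 2.1 mom [ 1.72  0.99 -0.1 ]
```

```bash
python3 -m creep '[{"dx":0,"dy":0,"dz":0.0011,"wx":0,"wy":0,"wz":0},{"dx":0,"dy":0,"dz":0,"wx":0,"wy":0,"wz":0},{"dx":0,"dy":0,"dz":0,"wx":0,"wy":0,"wz":0},{"dx":0,"dy":0,"dz":0,"wx":0,"wy":0,"wz":0},{"dx":0,"dy":0,"dz":0,"wx":0,"wy":0,"wz":0},{"dx":0,"dy":0,"dz":0,"wx":0,"wy":0,"wz":0},{"dx":0,"dy":0,"dz":0,"wx":0,"wy":0,"wz":0},{"dx":0,"dy":0,"dz":0,"wx":0,"wy":0,"wz":0}]' 0
python3 b.py
```

```text
time_s: 19.5
eef_pos: [0.6162, 0.1024, 0.0541]
tcp_rot: [-171.8, 89.7, 129.6]
ft_force: [-6.8, 8.5, 3.1]
gripper_width: 0.0004
t 19.5 rel pivot mm [114.2  15.3] z 0.0541 F base [-1.5 10.8] 3.1 mom [ 2.02  1.26 -0.1 ]
```

```bash
python3 -m creep '[{"dx":0,"dy":0,"dz":0.0008,"wx":0,"wy":0,"wz":0},{"dx":0,"dy":0,"dz":0,"wx":0,"wy":0,"wz":0},{"dx":0,"dy":0,"dz":0,"wx":0,"wy":0,"wz":0},{"dx":0,"dy":0,"dz":0,"wx":0,"wy":0,"wz":0},{"dx":0,"dy":0,"dz":0,"wx":0,"wy":0,"wz":0},{"dx":0,"dy":0,"dz":0,"wx":0,"wy":0,"wz":0},{"dx":0,"dy":0,"dz":0,"wx":0,"wy":0,"wz":0},{"dx":0,"dy":0,"dz":0,"wx":0,"wy":0,"wz":0}]' 0
python3 b.py
```

```text
time_s: 20.5
eef_pos: [0.6162, 0.1023, 0.0541]
tcp_rot: [-171.6, 89.7, 129.8]
ft_force: [-6.9, 10.0, 3.2]
gripper_width: 0.0001
t 20.5 rel pivot mm [114.2  15.3] z 0.0541 F base [-0.7 12.1] 3.2 mom [ 2.23  1.38 -0.18]
```

```bash
python3 -m creep '[{"dx":0,"dy":0,"dz":-0.004,"wx":0,"wy":0,"wz":0},{"dx":0,"dy":0,"dz":-0.015,"wx":0,"wy":0,"wz":0},{"dx":-0.04,"dy":0,"dz":0,"wx":0,"wy":0,"wz":0},{"dx":-0.05,"dy":0,"dz":0,"wx":0,"wy":0,"wz":0},{"dx":-0.05,"dy":0,"dz":0,"wx":0,"wy":0,"wz":0},{"dx":-0.03,"dy":-0.03,"dz":0.02,"wx":0,"wy":0,"wz":0},{"dx":-0.01,"dy":-0.04,"dz":0.036,"wx":0,"wy":0,"wz":0},{"dx":0,"dy":-0.042,"dz":0.039,"wx":0,"wy":0,"wz":0}]' 0
python3 go.py .472 -.342 .24
python3 - <<'E'
from h import *
im=capture('top');cv2.imwrite('pics/t5.png',cv2.resize(cv2.convertScaleAbs(im[135:255,200:320,::-1],alpha=2),None,fx=5,fy=5,interpolation=2))
im=capture('scene');cv2.imwrite('pics/s5.png',cv2.resize(im[150:270,200:350,::-1],None,fx=5,fy=5,interpolation=2))
E
```

```text
time_s: 21.5
eef_pos: [0.5624, -0.027, 0.2353]
tcp_rot: [16.9, 89.8, -41.8]
ft_force: [1.0, -0.6, 0.2]
gripper_width: 0.0008
t 21.5 pos [ 0.5624 -0.027   0.2353] F [ 1.  -0.6  0.2] Fbase [-0.2  0.6  1. ] w 0.0008
turn(tool) [ 0.07  0.2  -0.06]
shift now-tool [-0.0042 -0.2408  0.2223] shift in goal-tool [-0.0047 -0.2405  0.2226]
```

View pics/s5.png

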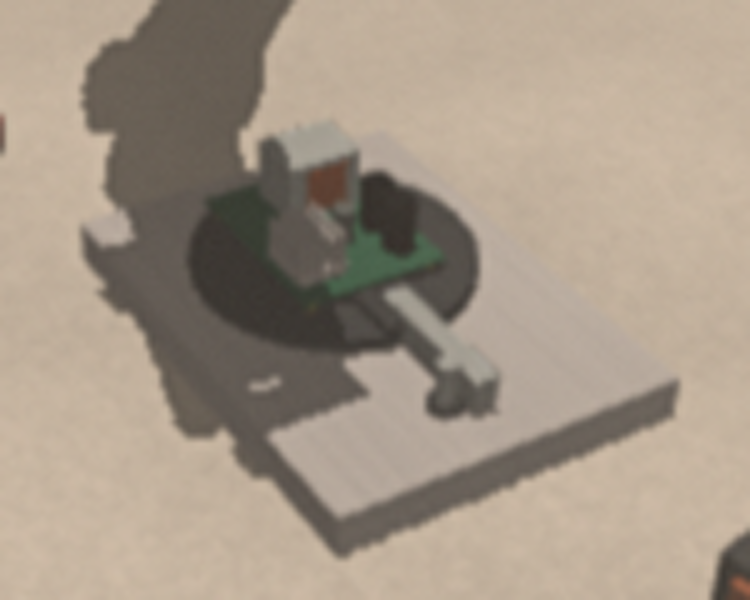

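View pics/t5.png

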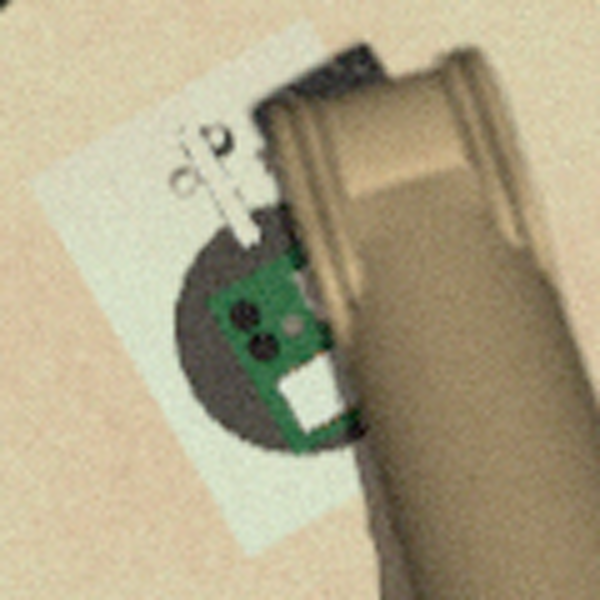

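```bash
python3 -m creep '[{"dx":0,"dy":-0.04,"dz":0.037,"wx":0,"wy":0.2,"wz":0},{"dx":0,"dy":-0.04,"dz":0.037,"wx":0,"wy":0,"wz":0},{"dx":0,"dy":-0.04,"dz":0.037,"wx":0,"wy":0,"wz":0},{"dx":0,"dy":-0.04,"dz":0.037,"wx":0,"wy":0,"wz":0},{"dx":0,"dy":-0.04,"dz":0.037,"wx":0,"wy":0,"wz":0},{"dx":0,"dy":-0.03,"dz":0.025,"wx":0,"wy":0,"wz":0},{"dx":0,"dy":-0.01,"dz":0.01,"wx":0,"wy":0,"wz":0},{"dx":0,"dy":0,"dz":0,"wx":0,"wy":0,"wz":0}]' 0.5
python3 go.py .472 -.342 .22
python3 - <<'E'
from h import *
import json
s=observe();im=capture('wrist');json.dump({k:s[k].tolist() for k in('eef_pos','tcp_rot')},open('w6.json','w'))
cv2.imwrite('pics/w6.png',cv2.resize(im[:,:,::-1],None,fx=1.5625,fy=1.5625,interpolation=2))
E
```

```text
time_s: 22.6
eef_pos: [0.4714, -0.3373, 0.2332]
tcp_rot: [-179.5, 89.8, 121.8]
ft_force: [-0.2, 0.8, 0.2]
gripper_width: 0.0469
t 22.6 pos [ 0.4714 -0.3373  0.2332] F [-0.2  0.8  0.2] Fbase [-0.2  0.3 -0.8] w 0.0469
turn(tool) [ 0.02 -0.21  0.  ]
shift now-tool [ 0.0132 -0.0019  0.0043] shift in goal-tool [ 0.0132 -0.0019  0.0043]
```

View pics/w6.png

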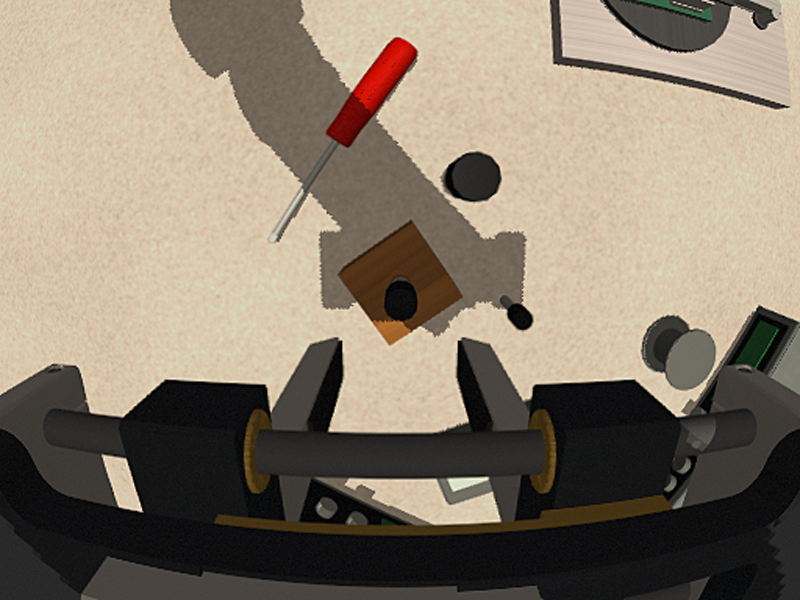

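```bash
python3 - <<'E'
from h import *
import json
s={k:np.array(v) for k,v in json.load(open('w6.json')).items()}
C=cam('wrist',s);k=1.5625
P=[onz(C,u/k-.3,v/k-.3,.04) for u,v in [(338,275),(410,221),(463,296),(389,345)]];P=np.array(P)
print(P.round(4),np.linalg.norm(P-np.roll(P,1,0),axis=1).round(4),P.mean(0))
print('grip top',onz(C,401/k-.3,305/k-.3,.102),onz(C,401/k-.3,301/k-.3,.102))
print('small foot',onz(C,503/k,300/k,0),'small top',onz(C,520/k,317/k,.07),'big top',onz(C,475/k,175/k,.12),'big foot', onz(C,452/k,178/k,0))
S=cam('scene')
u,v=60+492/4.5-.4,150+218/4.5-.4
f=onz(S,u,v,0);print('big foot scene',f)
for z in(.1,.11,.12,.13,.14):print(z,proj(S,[f[0],f[1],z])*1-[60,150],(60+465/4.5-60,35/4.5))
E
python3 go.py .472 -.3416 .15
```

```text
[[ 0.4286 -0.3573  0.04  ]
 [ 0.4545 -0.2932  0.04  ]
 [ 0.5202 -0.3212  0.04  ]
 [ 0.4915 -0.3855  0.04  ]] [0.0689 0.0692 0.0714 0.0705] [ 0.47373597 -0.33930654  0.04      ]
grip top [ 0.47457325 -0.33945159  0.102     ] [ 0.47320232 -0.33719673  0.102     ]
small foot [ 0.5628509  -0.31053988  0.        ] small top [ 0.55866355 -0.30872931  0.07      ] big top [ 0.46900106 -0.24678091  0.12      ] big foot [ 0.46805502 -0.24537022  0.        ]
big foot scene [ 0.4776219  -0.24620803  0.        ]
0.1 [104.16507322  17.7293282 ] (103.33333333333331, 7.777777777777778)
0.11 [103.6571776   14.50028562] (103.33333333333331, 7.777777777777778)
0.12 [103.14322901  11.23276019] (103.33333333333331, 7.777777777777778)
0.13 [102.62311861   7.92605985] (103.33333333333331, 7.777777777777778)
0.14 [102.09673491   4.57947583] (103.33333333333331, 7.777777777777778)
t 22.65 pos [ 0.4721 -0.3359  0.2334] F [ 0.5  0.9 -0. ] Fbase [ 0.   0.9 -0.5] w 0.0472
turn(tool) [ 0.15 -0.24 -0.04]
shift now-tool [ 0.0834 -0.0031  0.0052] shift in goal-tool [ 0.0834 -0.0031  0.0048]
```

```bash
python3 -m creep '[{"dx":0.02,"dy":-0.0018,"dz":0.0041,"wx":0.1,"wy":-0.2,"wz":0},{"dx":0.035,"dy":0,"dz":0,"wx":0,"wy":0,"wz":0},{"dx":0.035,"dy":0,"dz":0,"wx":0,"wy":0,"wz":0},{"dx":0.025,"dy":0,"dz":0,"wx":0,"wy":0,"wz":0},{"dx":0.015,"dy":0,"dz":0,"wx":0,"wy":0,"wz":0},{"dx":0.01,"dy":0,"dz":0,"wx":0,"wy":0,"wz":0},{"dx":0,"dy":0,"dz":0,"wx":0,"wy":0,"wz":0},{"dx":0,"dy":0,"dz":0,"wx":0,"wy":0,"wz":0}]' 0.5
python3 go.py .4727 -.3404 .092
python3 - <<'E'
from h import *
import json
s=observe();im=capture('wrist');json.dump({k:s[k].tolist() for k in('eef_pos','tcp_rot')},open('w7.json','w'))
cv2.imwrite('pics/w7.png',cv2.resize(im[:,:,::-1],None,fx=1.5625,fy=1.5625,interpolation=2))
im=capture('scene');cv2.imwrite('pics/s7.png',cv2.resize(im[110:230,70:220,::-1],None,fx=5,fy=5,interpolation=2))
E
```

```text
time_s: 23.65
eef_pos: [0.4726, -0.342, 0.0942]
tcp_rot: [28.7, 89.9, -30.1]
ft_force: [-1.0, -0.9, -1.0]
gripper_width: 0.0466
t 23.65 pos [ 0.4726 -0.342   0.0942] F [-1.  -0.9 -1. ] Fbase [ 1.  -1.3  0.3] w 0.0466
turn(tool) [-0.03  0.08 -0.04]
shift now-tool [ 0.0022  0.0009 -0.0013] shift in goal-tool [ 0.0022  0.0009 -0.0013]
```

View pics/w7.png

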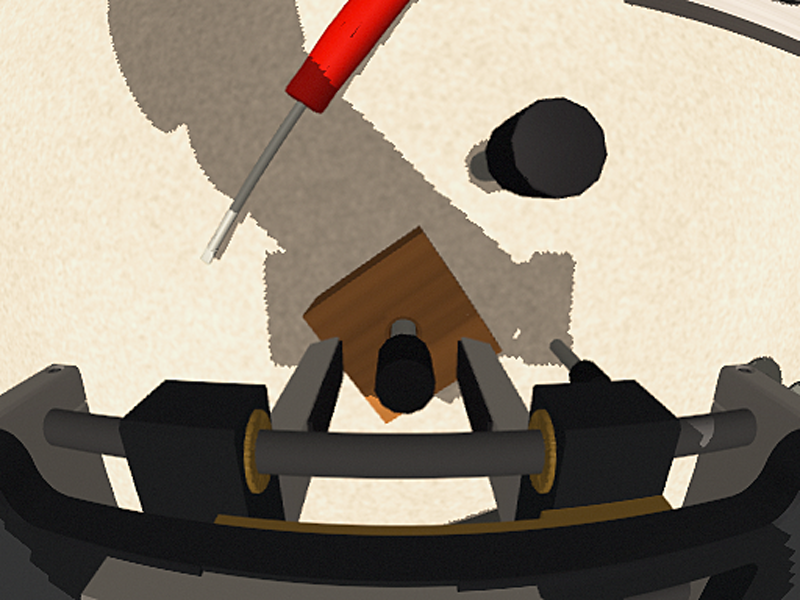

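View pics/s7.png

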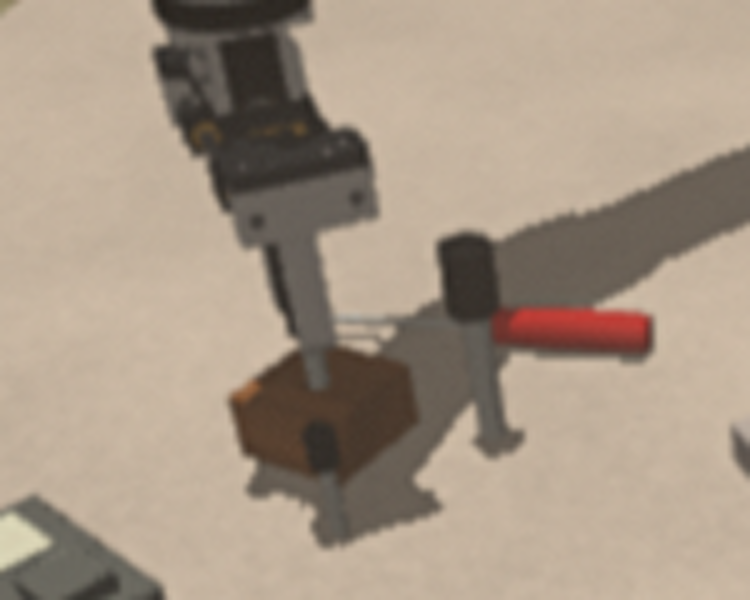

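```bash
python3 - <<'E'
from h import *
import json
s={k:np.array(v) for k,v in json.load(open('w7.json')).items()}
C=cam('wrist',s);k=1.5625
T=R.from_euler('xyz',s['tcp_rot'],degrees=True).as_matrix()
for p in [(406,387),(406,414),(434,385),(378,385)]:
    print(p,(T.T@(onz(C,p[0]/k-.3,p[1]/k-.3,.102)-s['eef_pos'])*1000).round(1))
# expected outline of grip top circle if at tool y=z=0
for a in (0,90,180,270):
    print(a,(proj(C,s['eef_pos']+T@np.array([-.0078,.011*np.cos(np.radians(a)),.011*np.sin(np.radians(a))]))+.3)*k)
E
```

```text
(406, 387) [-7.8  3.1 -1.1]
(406, 414) [-7.8  3.1  9.7]
(434, 385) [-7.8 12.9 -1.8]
(378, 385) [-7.8 -6.8 -1.9]
0 [428.41856459 389.78539161]
90 [397.35566215 417.2238232 ]
180 [366.24864538 389.68265578]
270 [397.29340458 360.95436075]
```

```bash
python3 -m creep '[{"dx":0.002,"dy":0.002,"dz":-0.0012,"wx":0,"wy":0,"wz":0},{"dx":0,"dy":0,"dz":0,"wx":0,"wy":0,"wz":0},{"dx":0,"dy":0,"dz":0,"wx":0,"wy":0,"wz":0},{"dx":0,"dy":0,"dz":0,"wx":0,"wy":0,"wz":0},{"dx":0,"dy":0,"dz":0,"wx":0,"wy":0,"wz":0},{"dx":0,"dy":0,"dz":0,"wx":0,"wy":0,"wz":0},{"dx":0,"dy":0,"dz":0,"wx":0,"wy":0,"wz":0},{"dx":0,"dy":0,"dz":0,"wx":0,"wy":0,"wz":0}]' 0.1 15
python3 go.py .4727 -.3404 .092
```

```text
time_s: 24.75
eef_pos: [0.4731, -0.3398, 0.0914]
tcp_rot: [62.5, 90.0, 3.7]
ft_force: [-0.4, 0.4, 0.8]
gripper_width: 0.0207
t 24.75 pos [ 0.4731 -0.3398  0.0914] F [-0.4  0.4  0.8] Fbase [-0.8 -0.1 -0.5] w 0.0207
turn(tool) [-0.03  0.   -0.01]
shift now-tool [-0.0006 -0.0007  0.0003] shift in goal-tool [-0.0006 -0.0007  0.0003]
```

```bash
python3 -m creep '[{"dx":0,"dy":0,"dz":0,"wx":0,"wy":0,"wz":0},{"dx":-0.006,"dy":0,"dz":0,"wx":0,"wy":0,"wz":0},{"dx":-0.012,"dy":0,"dz":0,"wx":0,"wy":0,"wz":0},{"dx":-0.02,"dy":0,"dz":0,"wx":0,"wy":0,"wz":0},{"dx":-0.03,"dy":0,"dz":0,"wx":0,"wy":0,"wz":0},{"dx":-0.035,"dy":0,"dz":0,"wx":0,"wy":0,"wz":0},{"dx":-0.03,"dy":0,"dz":0,"wx":0,"wy":0,"wz":0},{"dx":-0.012,"dy":0,"dz":0,"wx":0,"wy":0,"wz":0}]' 0.1 25
python3 go.py .616 .104 .18
python3 - <<'E'
from h import *
im=capture('wrist')
cv2.imwrite('pics/w8.png',cv2.resize(im[:,:,::-1],None,fx=1.5625,fy=1.5625,interpolation=2))
im=capture('scene');cv2.imwrite('pics/s8.png',cv2.resize(im[90:230,70:220,::-1],None,fx=4,fy=4,interpolation=2))
E
```

```text
time_s: 25.75
eef_pos: [0.4738, -0.3402, 0.2388]
tcp_rot: [23.5, 89.8, -35.3]
ft_force: [0.9, -0.5, -2.4]
gripper_width: 0.0206
t 25.75 pos [ 0.4738 -0.3402  0.2388] F [ 0.9 -0.5 -2.4] Fbase [2.4 0.5 0.9] w 0.0206
turn(tool) [-0.03  0.19 -0.08]
shift now-tool [ 0.0583  0.3514 -0.3066] shift in goal-tool [ 0.0588  0.3517 -0.3063]
```

View pics/w8.png

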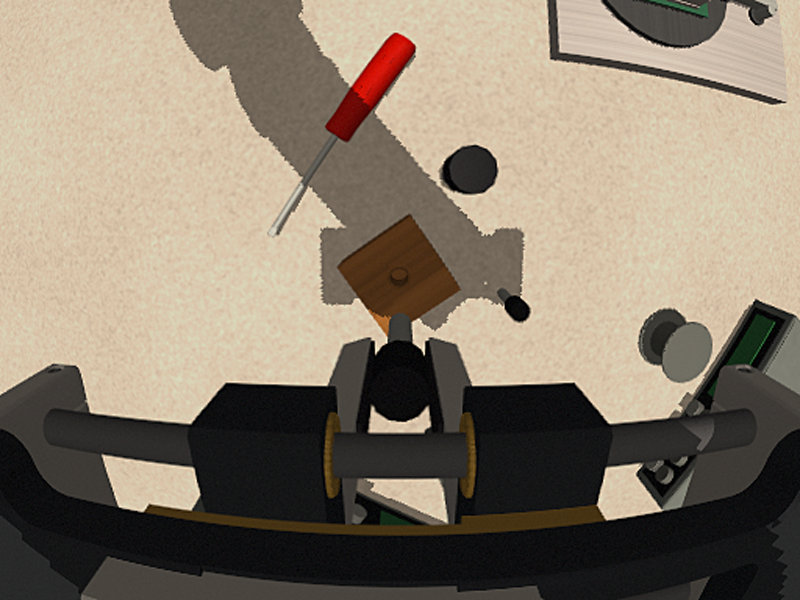

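View pics/s8.png

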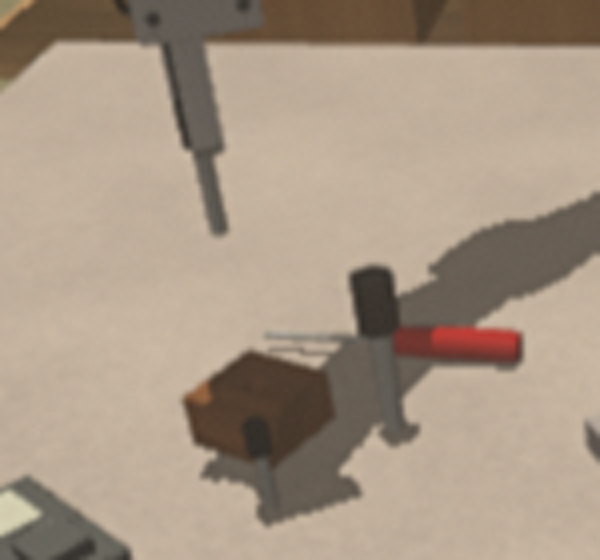

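```bash
python3 -m creep '[{"dx":0,"dy":0.03,"dz":-0.026,"wx":0,"wy":0.2,"wz":0},{"dx":0,"dy":0.046,"dz":-0.04,"wx":0,"wy":0,"wz":0},{"dx":0,"dy":0.047,"dz":-0.041,"wx":0,"wy":0,"wz":0},{"dx":0,"dy":0.047,"dz":-0.041,"wx":0,"wy":0,"wz":0},{"dx":0,"dy":0.047,"dz":-0.041,"wx":0,"wy":0,"wz":0},{"dx":0,"dy":0.047,"dz":-0.041,"wx":0,"wy":0,"wz":0},{"dx":0,"dy":0.047,"dz":-0.041,"wx":0,"wy":0,"wz":0},{"dx":0,"dy":0.036,"dz":-0.031,"wx":0,"wy":0,"wz":0}]' 0.1
python3 go.py .616 .104 .18
```

```text
time_s: 26.85
eef_pos: [0.6131, 0.1013, 0.2358]
tcp_rot: [-160.5, 89.7, 140.8]
ft_force: [0.3, -0.4, -0.8]
gripper_width: 0.0206
t 26.85 pos [0.6131 0.1013 0.2358] F [ 0.3 -0.4 -0.8] Fbase [0.8 0.  0.5] w 0.0206
turn(tool) [ 0.11 -0.29  0.1 ]
shift now-tool [ 0.0558  0.004  -0.0005] shift in goal-tool [ 0.0558  0.0039 -0.0008]
```

```bash
python3 -m creep '[{"dx":0.01,"dy":0.004,"dz":-0.001,"wx":0.1,"wy":-0.3,"wz":0.1},{"dx":0.025,"dy":0,"dz":0,"wx":0,"wy":0,"wz":0},{"dx":0.025,"dy":0,"dz":0,"wx":0,"wy":0,"wz":0},{"dx":0.015,"dy":0,"dz":0,"wx":0,"wy":0,"wz":0},{"dx":0.01,"dy":0,"dz":0,"wx":0,"wy":0,"wz":0},{"dx":0,"dy":0,"dz":0,"wx":0,"wy":0,"wz":0},{"dx":0,"dy":0,"dz":0,"wx":0,"wy":0,"wz":0},{"dx":0,"dy":0,"dz":0,"wx":0,"wy":0,"wz":0}]' 0.1
python3 go.py .616 .104 .15
python3 - <<'E'
from h import *
import json
s=observe();im=capture('wrist');json.dump({k:s[k].tolist() for k in('eef_pos','tcp_rot')},open('w9.json','w'))
cv2.imwrite('pics/w9raw.png',im[:,:,::-1])
cv2.imwrite('pics/w9.png',cv2.resize(im[120:320,156:356,::-1],None,fx=3,fy=3,interpolation=2))
im=capture('scene');cv2.imwrite('pics/s9.png',cv2.resize(im[130:270,200:350,::-1],None,fx=4,fy=4,interpolation=2))
E
```

```text
time_s: 27.85
eef_pos: [0.6172, 0.1013, 0.1532]
tcp_rot: [54.6, 89.8, -4.3]
ft_force: [-0.5, 0.4, -0.6]
gripper_width: 0.0204
t 27.85 pos [0.6172 0.1013 0.1532] F [-0.5  0.4 -0.6] Fbase [ 0.6 -0.2 -0.6] w 0.0204
turn(tool) [-0.13  0.13 -0.19]
shift now-tool [ 0.0032  0.0003 -0.0029] shift in goal-tool [ 0.0032  0.0003 -0.0029]
```

View pics/w9.png

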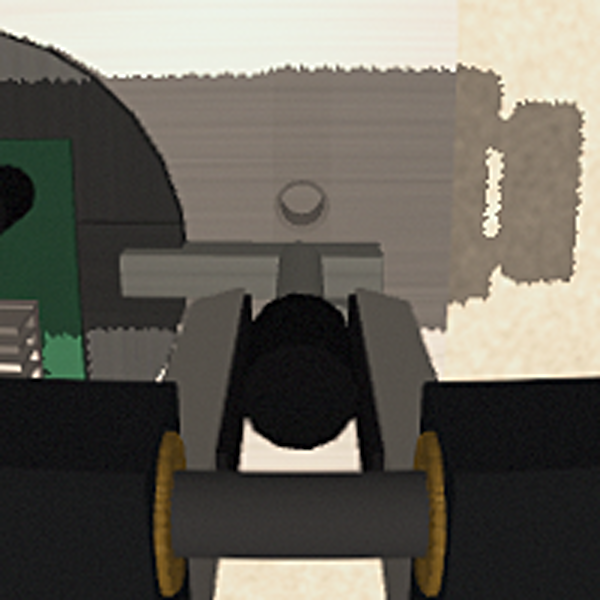

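View pics/s9.png

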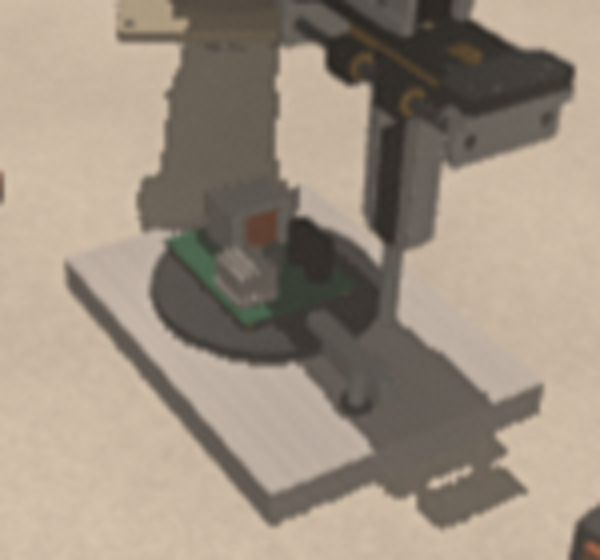

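```bash
python3 - <<'E'
from h import *
import json
a=np.radians(31.2);c,sn=np.cos(a),np.sin(a)
G=np.array([[0,c,sn],[0,sn,-c],[-1,0,0]])
# w8 calibration
Tr=G@R.from_rotvec(np.radians([-.03,.19,-.08])).inv().as_matrix()
s8={'eef_pos':np.array([.4738,-.3402,.2388]),'tcp_rot':R.from_matrix(Tr).as_euler('xyz',degrees=True)}
k=1.5625;C=cam('wrist',s8)
for p in[(399,275),(399,277)]:
    X=onz(C,p[0]/k-.3,p[1]/k-.3,.04);print('holder hole',X.round(4),'tool mm',(Tr.T@(X-s8['eef_pos'])*1000).round(1))
P=np.array([onz(C,u/k-.3,v/k-.3,.04) for u,v in [(337,267),(410,214),(461,289),(387,338)]]);print('holder corners mean',P.mean(0).round(4),np.linalg.norm(P-np.roll(P,1,0),axis=1).round(4))
s={q:np.array(v) for q,v in json.load(open('w9.json')).items()}
C=cam('wrist',s);T=R.from_euler('xyz',s['tcp_rot'],degrees=True).as_matrix()
for n,u,v,z in[('hole',303,203,.025),('hole lo',303,205,.025),('L',276,203,.025),('Rr',329,203,.025),('top',303,179,.025),('bot',303,228,.025)]:
    X=onz(C,u/3+156-.35,v/3+120-.35,z);print(n,X.round(4),'tool',(T.T@(X-s['eef_pos'])*1000).round(1))
fz=s['eef_pos'][2]-.0814
for n,u,v in[('footL',278,250),('footR',325,250),('foottop',301,240)]:
    X=onz(C,u/3+156-.35,v/3+120-.35,fz);print(n,(T.T@(X-s['eef_pos'])*1000).round(1))
E
```

```text
holder hole [ 0.4728 -0.3377  0.04  ] tool mm [198.8   0.2  -3.3]
holder hole [ 0.4736 -0.3391  0.04  ] tool mm [198.8   0.2  -1.7]
holder corners mean [ 0.4738 -0.3397  0.04  ] [0.0699 0.0702 0.0714 0.0713]
hole [0.617  0.1061 0.025 ] tool [128.2   1.9  -4.5]
hole lo [0.6173 0.1056 0.025 ] tool [128.2   1.9  -3.9]
L [0.6094 0.1015 0.025 ] tool [128.2  -7.   -4.5]
Rr [0.6243 0.1105 0.025 ] tool [128.2  10.4  -4.6]
top [0.6128 0.113  0.025 ] tool [128.2   1.9 -12.6]
bot [0.6214 0.0989 0.025 ] tool [128.2   1.9   3.9]
footL [81.4 -5.2 -1.6]
footR [81.4  7.9 -1.6]
foottop [81.4  1.2 -4.5]
```

```bash
python3 -m creep '[{"dx":0,"dy":0.0008,"dz":-0.0049,"wx":-0.1,"wy":0.1,"wz":-0.2},{"dx":0,"dy":0,"dz":0,"wx":0,"wy":0,"wz":0},{"dx":0.01,"dy":0,"dz":0,"wx":0,"wy":0,"wz":0},{"dx":0.014,"dy":0,"dz":0,"wx":0,"wy":0,"wz":0},{"dx":0.008,"dy":0,"dz":0,"wx":0,"wy":0,"wz":0},{"dx":0.004,"dy":0,"dz":0,"wx":0,"wy":0,"wz":0},{"dx":0,"dy":0,"dz":0,"wx":0,"wy":0,"wz":0},{"dx":0,"dy":0,"dz":0,"wx":0,"wy":0,"wz":0}]' 0.1
python3 go.py .616 .104 .1164
python3 - <<'E'
from h import *
import json
s=observe();im=capture('wrist');json.dump({k:s[k].tolist() for k in('eef_pos','tcp_rot')},open('w10.json','w'))
cv2.imwrite('pics/w10.png',cv2.resize(im[140:290,181:331,::-1],None,fx=4,fy=4,interpolation=2))
im=capture('scene');cv2.imwrite('pics/s10.png',cv2.resize(im[170:270,230:330,::-1],None,fx=6,fy=6,interpolation=2))
E
```

```text
time_s: 28.95
eef_pos: [0.6151, 0.1058, 0.1167]
tcp_rot: [-81.4, 89.9, -140.3]
ft_force: [-0.5, 0.5, -0.6]
gripper_width: 0.0203
t 28.95 pos [0.6151 0.1058 0.1167] F [-0.5  0.5 -0.6] Fbase [ 0.6 -0.2 -0.7] w 0.0203
turn(tool) [-0.03  0.01  0.06]
shift now-tool [ 0.0003 -0.0001  0.0021] shift in goal-tool [ 0.0003 -0.0001  0.0021]
```

View pics/w10.png

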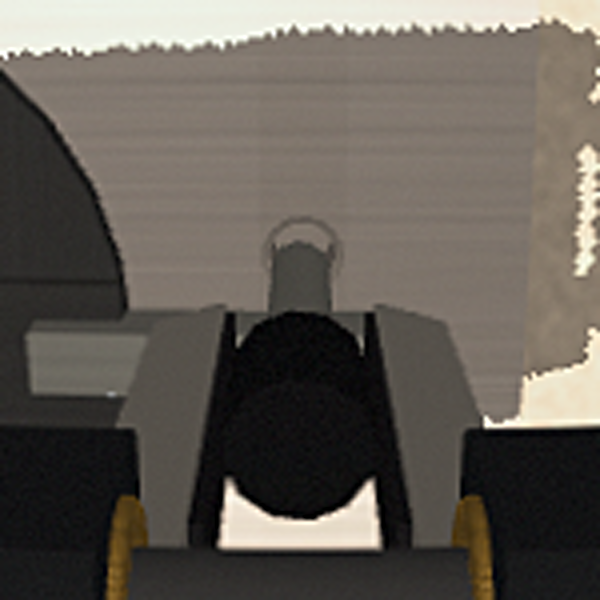

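View pics/s10.png

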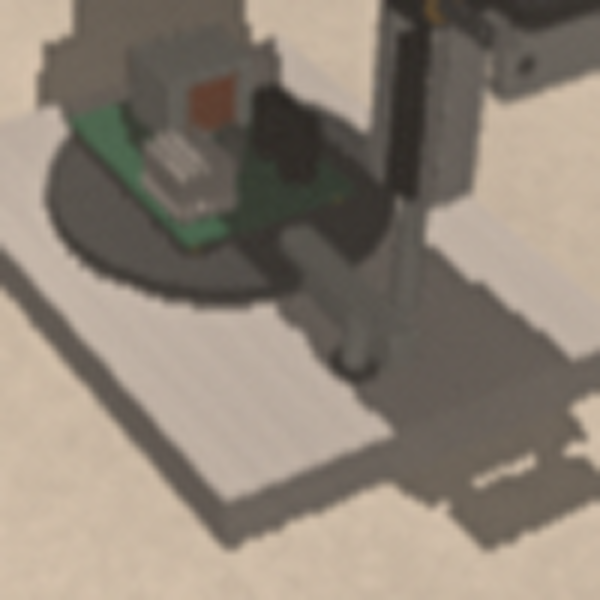

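```bash
python3 - <<'E'
from h import *
import json
s={q:np.array(v) for q,v in json.load(open('w10.json')).items()}
C=cam('wrist',s);T=R.from_euler('xyz',s['tcp_rot'],degrees=True).as_matrix()
f=lambda u,v,z:(T.T@(onz(C,u/4+181-.37,v/4+140-.37,z)-s['eef_pos'])*1000).round(1)
fz=s['eef_pos'][2]-.0814
print('ring top',f(302,217,.025),'ring L',f(261,250,.025),'ring R',f(344,250,.025))
print('foot far',f(300,242,fz),'L',f(270,262,fz),'R',f(331,262,fz))
E
```

```text
ring top [91.7  1.3 -6.9] ring L [91.7 -7.6  0.5] ring R [91.6 10.5  0.5]
foot far [81.4  0.9 -4.1] L [81.4 -5.4  0.3] R [81.4  7.4  0.3]
```

```bash
python3 -m creep '[{"dx":0.002,"dy":0.0004,"dz":0,"wx":0,"wy":0,"wz":0},{"dx":0.002,"dy":0,"dz":0,"wx":0,"wy":0,"wz":0},{"dx":0.002,"dy":0,"dz":0,"wx":0,"wy":0,"wz":0},{"dx":0.002,"dy":0,"dz":0,"wx":0,"wy":0,"wz":0},{"dx":0.001,"dy":0,"dz":0,"wx":0,"wy":0,"wz":0},{"dx":0.001,"dy":0,"dz":0,"wx":0,"wy":0,"wz":0},{"dx":0.001,"dy":0,"dz":0,"wx":0,"wy":0,"wz":0},{"dx":0.0005,"dy":0,"dz":0,"wx":0,"wy":0,"wz":0}]' 0.1
python3 go.py .616 .104 .1064
python3 - <<'E'
from h import *
im=capture('wrist')
cv2.imwrite('pics/w11.png',cv2.resize(im[140:290,181:331,::-1],None,fx=4,fy=4,interpolation=2))
E
```

```text
time_s: 30.05
eef_pos: [0.6151, 0.1059, 0.1048]
tcp_rot: [-89.4, 89.9, -148.2]
ft_force: [0.2, 0.4, -0.7]
gripper_width: 0.0209
t 30.05 pos [0.6151 0.1059 0.1048] F [ 0.2  0.4 -0.7] Fbase [ 0.7  0.3 -0.2] w 0.0209
turn(tool) [-0.03  0.    0.1 ]
shift now-tool [-0.0016 -0.0002  0.0021] shift in goal-tool [-0.0016 -0.0002  0.0021]
```

View pics/w11.png

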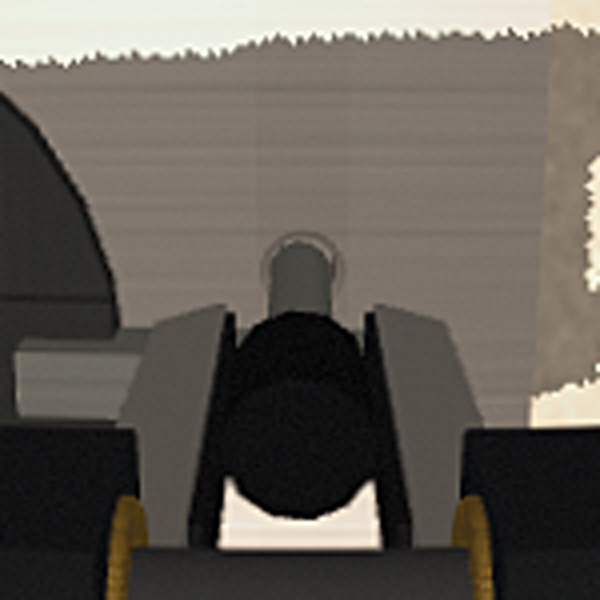

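```bash
python3 -m creep '[{"dx":0,"dy":0.0006,"dz":0.0003,"wx":0,"wy":0,"wz":0},{"dx":0.0006,"dy":0,"dz":0,"wx":0,"wy":0,"wz":0},{"dx":0.0006,"dy":0,"dz":0,"wx":0,"wy":0,"wz":0},{"dx":0.0006,"dy":0,"dz":0,"wx":0,"wy":0,"wz":0},{"dx":0.0006,"dy":0,"dz":0,"wx":0,"wy":0,"wz":0},{"dx":0.0006,"dy":0,"dz":0,"wx":0,"wy":0,"wz":0},{"dx":0.0005,"dy":0,"dz":0,"wx":0,"wy":0,"wz":0},{"dx":0,"dy":0,"dz":0,"wx":0,"wy":0,"wz":0}]' 0.1
python3 go.py .616 .104 .1064
```

```text
time_s: 31.1
eef_pos: [0.6157, 0.106, 0.1013]
tcp_rot: [-91.0, 89.9, -149.9]
ft_force: [-0.0, 1.0, -0.7]
gripper_width: 0.0208
t 31.1 pos [0.6157 0.106  0.1013] F [-0.   1.  -0.7] Fbase [ 0.7  0.5 -0.9] w 0.0208
turn(tool) [-0.02 -0.    0.1 ]
shift now-tool [-0.0051 -0.0008  0.0018] shift in goal-tool [-0.0051 -0.0008  0.0018]
```

```bash
python3 -m creep '[{"dx":0.001,"dy":0,"dz":0,"wx":0,"wy":0,"wz":0},{"dx":0.001,"dy":0,"dz":0,"wx":0,"wy":0,"wz":0},{"dx":0.001,"dy":0,"dz":0,"wx":0,"wy":0,"wz":0},{"dx":0.001,"dy":0,"dz":0,"wx":0,"wy":0,"wz":0},{"dx":0.001,"dy":0,"dz":0,"wx":0,"wy":0,"wz":0},{"dx":0.001,"dy":0,"dz":0,"wx":0,"wy":0,"wz":0},{"dx":0.001,"dy":0,"dz":0,"wx":0,"wy":0,"wz":0},{"dx":0.001,"dy":0,"dz":0,"wx":0,"wy":0,"wz":0}]' 0.1
python3 go.py .616 .104 .0864
```

```text
time_s: 32.1
eef_pos: [0.6158, 0.106, 0.0933]
tcp_rot: [-90.1, 89.9, -148.9]
ft_force: [0.7, 0.4, -0.8]
gripper_width: 0.0207
t 32.1 pos [0.6158 0.106  0.0933] F [ 0.7  0.4 -0.8] Fbase [0.8 0.8 0. ] w 0.0207
turn(tool) [-0.03 -0.    0.1 ]
shift now-tool [ 0.0069 -0.0008  0.0018] shift in goal-tool [ 0.0069 -0.0008  0.0018]
```

```bash
python3 -m creep '[{"dx":0.001,"dy":0,"dz":0,"wx":0,"wy":0,"wz":0},{"dx":0.001,"dy":0,"dz":0,"wx":0,"wy":0,"wz":0},{"dx":0.001,"dy":0,"dz":0,"wx":0,"wy":0,"wz":0},{"dx":0.001,"dy":0,"dz":0,"wx":0,"wy":0,"wz":0},{"dx":0.001,"dy":0,"dz":0,"wx":0,"wy":0,"wz":0},{"dx":0.0006,"dy":0,"dz":0,"wx":0,"wy":0,"wz":0},{"dx":0.0006,"dy":0,"dz":0,"wx":0,"wy":0,"wz":0},{"dx":0,"dy":0,"dz":0,"wx":0,"wy":0,"wz":0}]' 0.1
python3 go.py .616 .104 .0864
```

```text
time_s: 33.1
eef_pos: [0.6157, 0.106, 0.0871]
tcp_rot: [-91.0, 89.9, -149.9]
ft_force: [-0.5, 0.3, -1.0]
gripper_width: 0.0203
t 33.1 pos [0.6157 0.106  0.0871] F [-0.5  0.3 -1. ] Fbase [ 1.  -0.3 -0.6] w 0.0203
turn(tool) [-0.03 -0.    0.1 ]
shift now-tool [ 0.0007 -0.0008  0.0018] shift in goal-tool [ 0.0007 -0.0008  0.0018]
```

```bash
python3 -m creep '[{"dx":0.0002,"dy":0,"dz":0,"wx":0,"wy":0,"wz":0},{"dx":0.0002,"dy":0,"dz":0,"wx":0,"wy":0,"wz":0},{"dx":0.0002,"dy":0,"dz":0,"wx":0,"wy":0,"wz":0},{"dx":0.0002,"dy":0,"dz":0,"wx":0,"wy":0,"wz":0},{"dx":0.0001,"dy":0,"dz":0,"wx":0,"wy":0,"wz":0},{"dx":0.0001,"dy":0,"dz":0,"wx":0,"wy":0,"wz":0},{"dx":0,"dy":0,"dz":0,"wx":0,"wy":0,"wz":0},{"dx":0,"dy":0,"dz":0,"wx":0,"wy":0,"wz":0}]' 0.1
python3 go.py .616 .104 .0864
```

```text
time_s: 34.1
eef_pos: [0.6158, 0.1059, 0.0864]
tcp_rot: [-82.9, 89.9, -141.8]
ft_force: [-0.6, -0.3, 3.5]
gripper_width: 0.0201
t 34.1 pos [0.6158 0.1059 0.0864] F [-0.6 -0.3  3.5] Fbase [-3.5 -0.6 -0.1] w 0.0201
turn(tool) [-0.03  0.01  0.09]
shift now-tool [-0.     -0.0009  0.0017] shift in goal-tool [-0.     -0.0009  0.0017]
```

```bash
python3 -m creep '[{"dx":0,"dy":0,"dz":0,"wx":0,"wy":0,"wz":0},{"dx":0,"dy":0,"dz":0,"wx":0,"wy":0,"wz":0},{"dx":0,"dy":0,"dz":0,"wx":0,"wy":0,"wz":0},{"dx":0,"dy":0,"dz":0,"wx":0,"wy":0,"wz":0},{"dx":0,"dy":0,"dz":0,"wx":0,"wy":0,"wz":0},{"dx":0,"dy":0,"dz":0,"wx":0,"wy":0,"wz":0},{"dx":0,"dy":0,"dz":0,"wx":0,"wy":0,"wz":0},{"dx":0,"dy":0,"dz":0,"wx":0,"wy":0,"wz":0}]' 0.38
python3 go.py
python3 -m creep '[{"dx":-0.005,"dy":0,"dz":0,"wx":0,"wy":0,"wz":0},{"dx":-0.01,"dy":0,"dz":0,"wx":0,"wy":0,"wz":0},{"dx":-0.02,"dy":0,"dz":0,"wx":0,"wy":0,"wz":0},{"dx":-0.03,"dy":0,"dz":0,"wx":0,"wy":0,"wz":0},{"dx":-0.03,"dy":0,"dz":-0.01,"wx":0,"wy":0,"wz":0},{"dx":-0.03,"dy":0,"dz":-0.03,"wx":0,"wy":0,"wz":0},{"dx":-0.01,"dy":0,"dz":-0.04,"wx":0,"wy":0,"wz":0},{"dx":0,"dy":0,"dz":0,"wx":0,"wy":0,"wz":0}]' 0.38
python3 go.py
python3 - <<'E'
from h import *
im=capture('wrist');cv2.imwrite('pics/w12.png',cv2.resize(im[:,:,::-1],None,fx=1.5625,fy=1.5625,interpolation=2))
im=capture('scene');cv2.imwrite('pics/s12.png',cv2.resize(im[150:270,200:350,::-1],None,fx=5,fy=5,interpolation=2));cv2.imwrite('pics/s12full.png',im[:,:,::-1])
im=capture('top');cv2.imwrite('pics/t12.png',cv2.convertScaleAbs(im[:,:,::-1],alpha=1.7))
E
```

```text
time_s: 35.1
eef_pos: [0.6158, 0.106, 0.0862]
tcp_rot: [-90.7, 89.9, -149.5]
ft_force: [-0.6, 0.8, 0.6]
gripper_width: 0.0355
t 35.1 pos [0.6158 0.106  0.0862] F [-0.6  0.8  0.6] Fbase [-0.6 -0.1 -0.9] w 0.0355
turn(tool) [-0.03 -0.    0.1 ]
time_s: 36.1
eef_pos: [0.5733, 0.179, 0.2236]
tcp_rot: [126.2, 89.9, 67.7]
ft_force: [-0.1, 0.0, 1.1]
gripper_width: 0.0357
t 36.1 pos [0.5733 0.179  0.2236] F [-0.1  0.   1.1] Fbase [-1.1 -0.  -0.1] w 0.0357
turn(tool) [ 0.33 -0.08 -0.11]
```

View pics/w12.png

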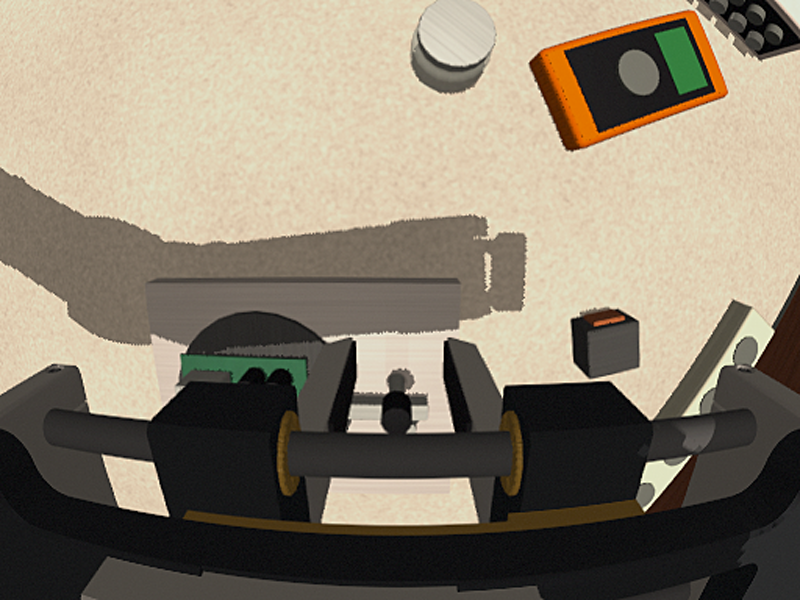

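View pics/s12.png

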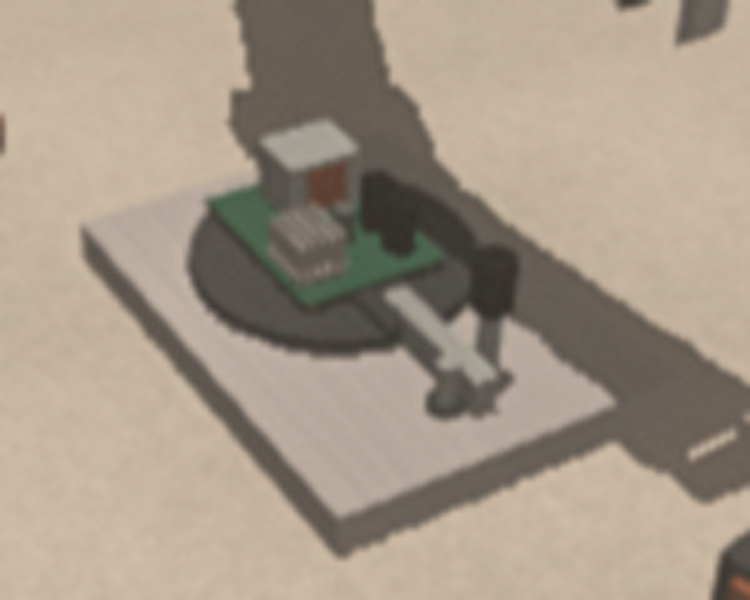

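View pics/t12.png

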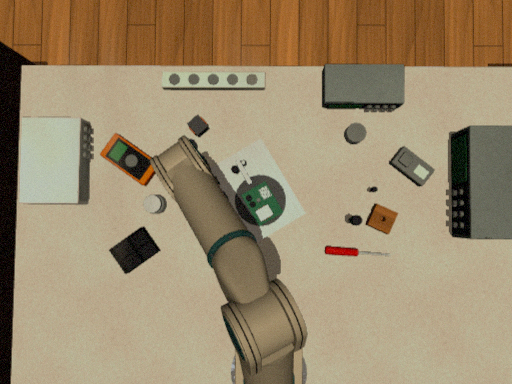

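```bash
python3 -c "
from cell import close_job;print(close_job())"
```

```text
the job is handed in; nothing more can be done
None
```

The index arm is home against the stop post and the lock pin is fully down in the hole behind it. I handed the job in at about 36 s of the 69 s allowed.

- **Turning and pressing:** I pushed the arm with the closed fingers in a slow arc and felt the stop at slow creep. I then built the push up gradually; readings taken about once a second rose from about 8 N through 8.5 and 10.8 to 12.1 N over the last 3 s. It read 10.8 N and then 12.1 N at the start and end of the last second. The force answered less to each step than the "15 to 25 N per mm" given, so reaching 10 N took several small steps. I saw the force only between moves, so "under 24 N" is checked at those readings, not throughout.
- **Pin:** I took the middle-sized pin from the wooden holder and lined it up over the lock hole using the wrist camera. It went down with no side force beyond the reading noise. It bottomed at 3.5 N, at the height that puts its foot 5 mm above the bench. Then I opened the fingers and backed off.
- **Last checks:** The closing pictures show the arm touching the post, the pin upright in the hole behind it, and the gripper well clear. The other things on the bench look where they were. I compared them only by eye, and the robot arm hid part of the top view.
- **Disagreement:** The top and wrist cameras differed by 2–3 mm on the hole and holder positions. I used the wrist view against the pin itself, and that fitted.

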